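# Square up a box blank under the keeper arm

## Robot

A 6-joint arm with a two-finger parallel gripper is mounted at the origin on the work surface. World frame = base frame: x ahead of the robot, y to its left, z up, the work surface at z = 0. Lengths are in m, angles in rad, forces in N, time in s.
With the tool pointing down it reaches from about 0.375 to 0.975 m from the base axis. Payload 3.8 kg.
Tool frame: the origin (TCP) lies midway between the tips of the shut fingers; the grasp point (between the pads) lies 19 mm behind it; z points along the fingers, y is the direction in which the jaws open and shut (so a half turn about z gives the same grasp; the last joint's range is limited). The gripper opens to 85 mm and grips with 20 to 120 N. Pads are 22 mm wide; open, the fingers measure 114 mm over their backs; the gripper's body (76 mm by 85 mm) begins 54 mm behind the grasp point. The pads swing forward as they close: fully open they stand 13 mm farther back than shut.
Start: joints at [-1.179, 0.264, 1.604, -0, 1.274, -0.037], TCP at [0.281, -0.614, 0.231] pointing down, gripper open.
Joint ranges: [-2.63, 2.63], [-0.94, 2.18], [0.31, 2.57], [-1.31, 4.45], [0, 2.66], [-2.55, 2.55]. Speed limits (rad/s): [2.57, 2.57, 3.14, 3.14, 3.14, 3.14].

## Interface

Orientations are given as a rotation vector (axis times angle).
In Python, from workcell import readout, read_camera, camera_params, bot gives the robot as it stands.
- The arm moves only by the tool apply_moves, never from a script. Its argument "plan" is a list that holds one entry, the list of rows, each a list of 7 numbers: the shift along the tool's x, y, z each as a share of 1000 mm, from -1 to 1, then the turn, a rotation vector about the tool's x, y, z each as a share of pi rad, from -1 to 1, then the gripper command: -1 is fully open, 1 is shut, values between are in proportion. A call has exactly 8 rows; each row is the pose to reach, as a shift and turn from the pose commanded when the call began, along the tool's axes at that moment, turning the shorter way round; what a row does not reach only later rows make up. A row lasts 1/12 s, in which the tool goes at most 41.7 mm and 7.16 degrees, less where a joint would pass 70% of its speed; a pose out of reach is approached as far as the arm can. A call with a number of a shift or a turn outside -1 to 1 is refused whole. A call with a gripper value outside its range is refused whole. The fingers move at their own pace and stop on an object; "force" is the grip in N (left out, the last holds). Time passes only in rows, so rows that repeat a pose let the fingers close, or fill a call up. It gives the time, the measured TCP pose, the force and the opening at its end, in the units of the state.
- readout.read_state(): the state, without advancing time (a new reading comes with each control period).
- read_camera(name): name is "side" or "top" or "wrist"; returns the picture (400x640x3 uint8, red, green, blue); there is no depth.
- camera_params(name): a dict with "fovy" (degrees; the focal length in pixels is half the picture's height over the tangent of half this angle, whatever the lens; pixels are square), "cx", "cy" (the principal point, pixels), "rvec" (rotation vector, rad) and "tvec" (3), from world to camera coordinates, as OpenCV has them; the wrist camera has in their place "hand_eye" (4x4, takes a point from camera to tool coordinates, whose origin is the TCP and whose axes are the flange's). Camera axes: x right, y down, z forward; pixel columns grow to the right and rows downward; lengths in m; the calibration is good to about 2 mm. A picture is of the moment at which its call begins: read the wrist's pose just before it. camera_params takes no time and is no camera call.
- bot.finish_job(): hands the job in, once; it reports no verdict.
The state is a dict: "time": time; "q": joint angles; "joint_vel": joint speeds; "joint_torque": joint torques, N m; "tool_pos": TCP position; "tcp_rot": TCP orientation; "wrist_force": force on the tool from outside, world axes, zero at the start; "torque": the same for the moment, N m; "width": opening from 0.0 (shut) to 1.0 (fully open).
Only numpy, scipy, OpenCV 4.12 (cv2) and the standard library are available. Lean on these libraries where they do the work, as an engineer would, in place of code of your own. Each camera call takes 0.05 s, during which the arm holds its last target.

## Task

Clear the wooden brush out of the L-shaped aluminium squaring stop into the long shallow tray, bristles down. Then slide the notched box blank, flat on the mat and never lifted, into the corner of the stop until it is flush against both bars with a long side against the back bar, and swing the keeper arm all the way over it. Use the blank with cut-out corners, not the plain board, and leave the other things where they lie.

Things in the scene. Friction and masses are not known exactly. Their poses are not given: they have to be found in the camera images.
- square: Squaring stop, fixed: two aluminium bars in an L, 18 mm high, 22 mm thick. Origin: inside corner, at table height; x points away from the robot (yaw -0.05 to 0.25). Back bar's inner face: plane x=0, y -160 to 22 mm. Side bar's inner face: plane y=0, x -122 to 0 mm. The keeper arm's vertical pivot stands at (-30, 35) mm. A blank that is home has its centre at (-60, -75) mm.
- blank_c (a point): Centre (4 mm up) of the loose notched blank: yellow board, 120 mm (x, roughly away from the robot) by 150 mm (y) by 8 mm, 0.1 to 0.2 kg, a 16 mm square cut from each corner: straight edges 118 mm on the long sides, 88 mm on the short. It starts right of the stop, nearer the robot than the back bar, yaw up to 0.3. Too wide to grasp; push its edges.
- brush_c (a point): Centre (20 mm up) of the brush lying bristles down in the stop: 42 mm (x) by 120 mm (y) by 40 mm high, 0.12 kg. The wooden back is the top 18 mm, edges rounded; the stiff black bristle block below is 34 x 108 x 22 mm. z points up; up to 0.45 rad askew to the stop.
- tray: Long shallow bright steel tray, fixed to the table: outside 104 mm (x) by 178 mm (y) by 15 mm high, walls and floor 4 mm. Origin under its centre, z up. It lies in front of the robot to the left or right; the cardboard box has the other place.
- offcut_box: Open cardboard box for offcuts, fixed: 100 mm (x) by 150 mm (y) by 60 mm high. Origin under its centre. Not used.
- keeper (a joint): Angle of the keeper arm, rad. At 0 it lies along the side bar, pointing along the stop's -x; it grows counter-clockwise seen from above, over the board, to the end stop at 1.3. Starts at 0 to 0.2, turns with about 0.5 N at the knob and stays where it is left.
- keeper_knob (a point): Middle of the arm's upright black knob: a round post 18 mm across, clear from 29 to 70 mm over the table, this point 50 mm up, 115 mm from the pivot. The arm is a flat bar 20 mm wide, 22 to 29 mm over the table; a rubber foot under the knob passes 2.5 mm above the blank.
- plain_board: Bystander: plain rectangular yellow board 120 x 150 x 8 mm without cut corners. Origin under its centre.
- rule: Bystander: steel rule 30 x 200 x 4 mm. Origin under its centre, long along y.
- knife: Bystander: cutter knife about 143 mm long (along y), 16 mm wide, 12 mm high.
- tape: Bystander: roll of tape lying flat, 90 mm across, 25 mm high.
- glue: Bystander: white bottle, 56 mm across, 130 mm high.
- pen_pot: Bystander: grey pot with pencils, 72 mm across, 140 mm high in all.
- weight: Bystander: steel paper weight, 64 mm across, 66 mm high.

How it is judged:
On the way, in this order (a step that is already met when the one before it is completed fails the run):
1. the brush lies bristles down in the shallow tray, let go (x of brush_c in the frame of tray between -0.035 and 0.035 m and y of brush_c in the frame of tray between -0.035 and 0.035 m and z of brush_c in the frame of tray between 0.015 and 0.033 m and angle between brush_c's own z axis and vertical below 0.15 rad and contact force between the fingers and brush below 0.1 N), for 0.2 s.
2. the notched blank is flush against both bars of the stop (x of blank_c in the frame of square between -0.064 and -0.05 m and y of blank_c in the frame of square between -0.079 and -0.065 m and angle between the x axis of blank_c and the x axis of square, either way round below 0.04 rad), for 0.2 s.
3. the keeper arm is swung over the blank (value of joint keeper above 1 rad), for 0.2 s.
At the end, for the whole second after the job is handed in: The brush rests bristles down inside the shallow tray; the notched blank lies flat in the stop within 4 mm of both bars and 0.04 rad of square, long side to the back bar; the keeper arm is past 1.0 rad (all of step 2 and x of brush_c in the frame of tray between -0.035 and 0.035 m and y of brush_c in the frame of tray between -0.035 and 0.035 m and z of brush_c in the frame of tray between 0.015 and 0.033 m and angle between brush_c's own z axis and vertical below 0.15 rad and value of joint keeper above 1 rad and angle between blank_c's own z axis and vertical below 0.03 rad and height (world z) of blank_c below 0.008 m); the robot touches nothing.
It fails at once if the blank is lifted off the mat or tipped (centre above 15 mm or tilt over 0.15 rad) (height (world z) of blank_c above 0.015 m or angle between blank_c's own z axis and vertical above 0.15 rad).
It fails at once if a bystander is moved more than 20 mm (distance of any of plain_board, rule, knife, tape, glue, pen_pot, weight from where it was at the start of the episode above 0.02 m).
It also fails if it takes over 72 s, if anything falls off the work surface, if the arm or the gripper's body presses on something with over 40 N, if the wrist force passes 120 N, or if a joint passes its speed limit or range.

## Working session

There is one attempt and no reset: what is moved stays moved. The work goes in short steps, Python scripts to look and compute and a tool call to move; the robot and the scene stay as the last step left them, time stands still between calls to the robot, and variables do not carry over. Pictures are saved under pics/ and viewed, and the job is handed in when it is done.

Besides the shell and the picture viewer there is one more tool, called after "Emit:" as name(argument=value, ...), one argument or row to a line, values as JSON. apply_moves: Moves the arm, as the interface text tells. Shift numbers are shares of 1000 mm and turn numbers shares of pi rad, none past 1 either way. Its arguments: {"type":"object","properties":{"plan":{"type":"array","items":{"type":"array","items":{"type":"array","items":{"type":"number","minimum":-1,"maximum":1}}}},"force":{"type":"number"}},"required":["plan"]}

```bash
ls; mkdir -p pics
python3 - <<'E'
from workcell import readout, read_camera, camera_params, bot
import cv2
s=readout.read_state();print(s)
for n in("top","side","wrist"):
    cv2.imwrite(f"pics/{n}0.png",read_camera(n)[:,:,::-1]);print(n,camera_params(n))
E
```

```text
pics
{'time': 0.0, 'q': array([-1.17887733e+00,  2.64766661e-01,  1.60536051e+00,  8.77104547e-06,
        1.27369559e+00, -3.68877377e-02]), 'joint_vel': array([-0.00011657,  0.00027172,  0.00082818,  0.00137556, -0.00104437,
       -0.00031136]), 'joint_torque': array([-6.25192133e-04, -5.15119600e+01, -3.67309606e+01, -1.73375025e-05,
        1.30632284e-02, -3.26011593e-05]), 'tool_pos': array([ 0.28038776, -0.61321505,  0.22996021]), 'tcp_rot': array([-3.06751576e+00, -6.67948058e-01,  6.05198680e-04]), 'wrist_force': array([-0.0358259 ,  0.12338569,  1.14457313]), 'torque': array([-0.0322365 ,  0.00031963, -0.02018659]), 'width': 1.0012112468619747}
top {'fovy': 57.94269189493956, 'cx': 324.7697486125869, 'cy': 196.34906041935218, 'rvec': array([ 2.14998681, -2.15303223,  0.13793577]), 'tvec': array([0.06566575, 0.55538048, 1.10915328])}
side {'fovy': 54.67346918545402, 'cx': 319.2252791482619, 'cy': 200.97749735572185, 'rvec': array([ 0.91467821, -2.38406443,  1.15613427]), 'tvec': array([0.4561355 , 0.26376402, 0.72602653])}
wrist {'fovy': 62.45648093406256, 'cx': 317.07695239027606, 'cy': 198.27132830786735, 'hand_eye': array([[-6.72042255e-04, -9.50030746e-01, -3.12155618e-01,
         8.00713536e-02],
       [ 9.99999679e-01, -5.02478448e-04, -6.23637869e-04,
         6.26694865e-05],
       [ 4.35623680e-04, -3.12155937e-01,  9.50030779e-01,
        -1.42501760e-01],
       [ 0.00000000e+00,  0.00000000e+00,  0.00000000e+00,
         1.00000000e+00]])}
```

View pics/top0.png

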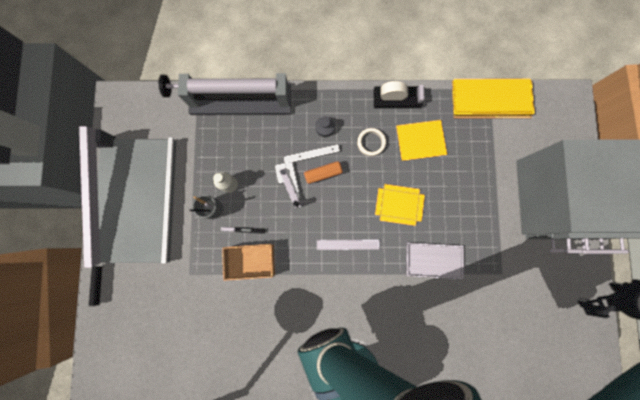

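View pics/side0.png

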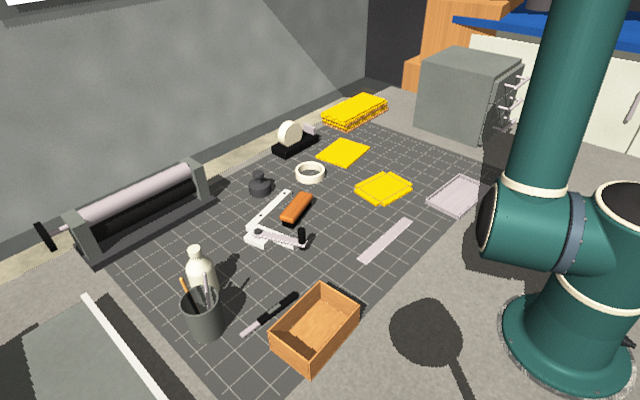

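View pics/wrist0.png

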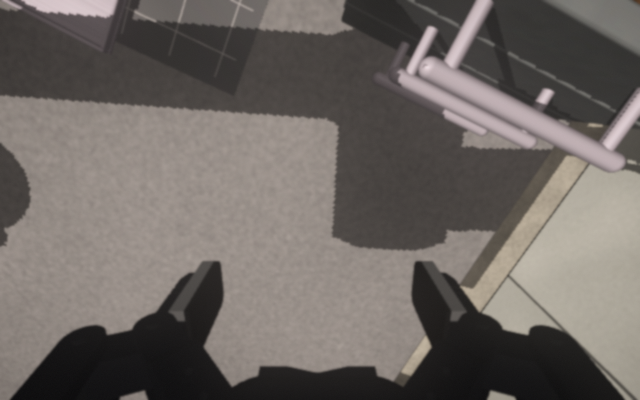

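Run:
```python
import cv2
im=cv2.imread("pics/top0.png")
c=im[120:220,260:360];cv2.imwrite("pics/c1.png",cv2.resize(c,(800,600)[:1]*1+(800,) if 0 else (600,600),interpolation=cv2.INTER_CUBIC))
c=im[170:290,360:480];cv2.imwrite("pics/c2.png",cv2.resize(c,(600,600),interpolation=cv2.INTER_CUBIC))
```

```text
(no output)
```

View pics/c1.png

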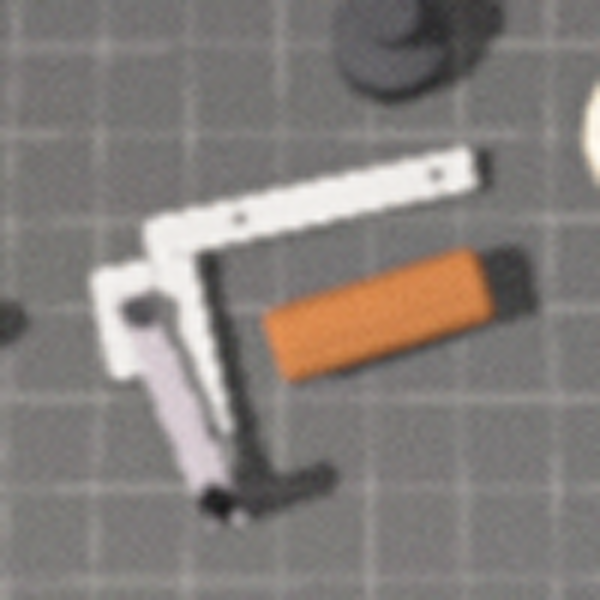

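View pics/c2.png

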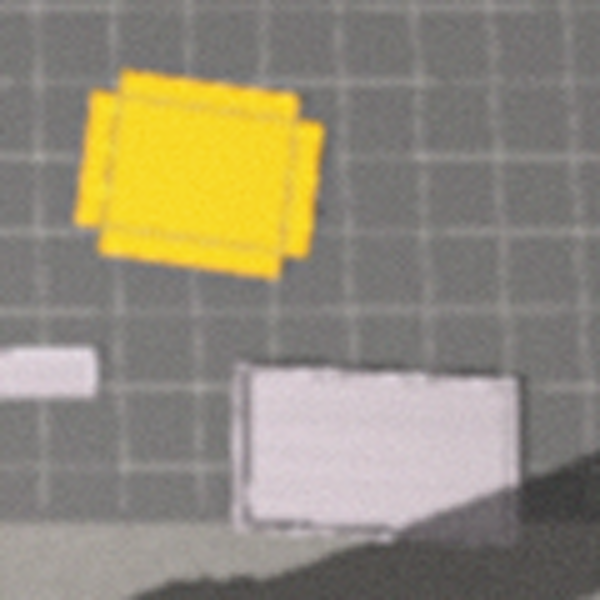

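```bash
cat > h.py <<'E'
import numpy as np, cv2
from scipy.spatial.transform import Rotation as R
from workcell import readout, read_camera, camera_params, bot
def ray(n,u,v,st=None):
    p=camera_params(n); f=200/np.tan(np.radians(p['fovy'])/2)
    d=np.array([(u-p['cx'])/f,(v-p['cy'])/f,1])
    if n=='wrist':
        T=np.eye(4);T[:3,:3]=R.from_rotvec(st['tcp_rot']).as_matrix();T[:3,3]=st['tool_pos']
        M=T@p['hand_eye'];return M[:3,3],M[:3,:3]@d
    Rm=cv2.Rodrigues(p['rvec'])[0];return -Rm.T@p['tvec'],Rm.T@d
def at(n,u,v,z,st=None):
    o,d=ray(n,u,v,st);return o+d*(z-o[2])/d[2]
def snap(name,tag):
    s=readout.read_state();im=read_camera(name);cv2.imwrite(f"pics/{tag}.png",im[:,:,::-1])
    np.savez(f"pics/{tag}.npz",tool_pos=s['tool_pos'],tcp_rot=s['tcp_rot']);return s
def ld(tag): return dict(np.load(f"pics/{tag}.npz"))
def ang(p,q): d=np.array(q)-p; return np.arctan2(d[1],d[0])
E
python3 - <<'E'
from h import *
np.set_printoptions(precision=4,suppress=True)
c1=lambda u,v,z:at('top',260+u/6,120+v/6,z)
c2=lambda u,v,z:at('top',360+u/5,170+v/5,z)
for n,p in dict(bar_innerR=(482,188,.018),bar_innerL=(215,250,.018),side_top=(205,258,.018),side_bot=(233,432,.018),knob=(218,500,.07),pivot=(148,308,.03)).items(): print(n,c1(*p))
b=[c1(*p,.04) for p in((265,318),(470,250),(493,313),(290,380))];print('brush',np.mean(b,0),b)
b=[c2(*p,.008) for p in((123,70),(300,95),(280,278),(100,253))];print('blank',np.mean(b,0),b)
b=[c2(*p,.008) for p in((90,92),(322,124),(308,258),(78,224))];print('blank',np.mean(b,0))
b=[c2(*p,.015) for p in((236,365),(520,377),(516,540),(235,527))];print('tray',np.mean(b,0),b)
E
```

```text
bar_innerR [0.7067 0.0138 0.018 ]
bar_innerL [0.6724 0.1594 0.018 ]
side_top [0.668  0.1648 0.018 ]
side_bot [0.5723 0.1487 0.018 ]
knob [0.5296 0.1522 0.07  ]
pivot [0.6379 0.194  0.03  ]
brush [0.6318 0.0695 0.04  ] [array([0.6303, 0.1305, 0.04  ]), array([0.667 , 0.0213, 0.04  ]), array([0.6328, 0.0093, 0.04  ]), array([0.5969, 0.1171, 0.04  ])]
blank [ 0.5317 -0.1792  0.008 ] [array([ 0.5996, -0.1304,  0.008 ]), array([ 0.5829, -0.2453,  0.008 ]), array([ 0.4639, -0.2282,  0.008 ]), array([ 0.4802, -0.1129,  0.008 ])]
blank [ 0.5312 -0.1783  0.008 ]
tray [ 0.3541 -0.2836  0.015 ] [array([ 0.4085, -0.1967,  0.015 ]), array([ 0.4007, -0.3764,  0.015 ]), array([ 0.2995, -0.3687,  0.015 ]), array([ 0.3076, -0.1929,  0.015 ])]
```

```bash
cat >> h.py <<'E'
np.set_printoptions(precision=4,suppress=True)
def go(x,y,z,a,s=None):
    """print row to reach TCP x,y,z, tool down, tool-x world angle a"""
    s=s or readout.read_state()
    M=R.from_rotvec(s['tcp_rot']).as_matrix()
    T=np.array([[np.cos(a),np.sin(a),0],[np.sin(a),-np.cos(a),0],[0,0,-1.]])
    d=M.T@(np.array([x,y,z])-s['tool_pos']);w=R.from_matrix(M.T@T).as_rotvec()/np.pi
    print('row',np.round(d,4),np.round(w,4),'t',round(s['time'],2),'pos',s['tool_pos'],'ang',np.arctan2(M[1,0],M[0,0]),'w',s['width'],'F',s['wrist_force'])
E
python3 -c "
from h import *
go(.63,.08,.27,1.896)"
```

```text
row [ 0.6062 -0.4853 -0.0389] [-0.0005 -0.0004 -0.467 ] t 0.15 pos [ 0.2804 -0.6134  0.2302] ang 0.42876600689334415 w 0.9994882427078694 F [ 0.2823 -0.0332 -0.4437]
```

Emit:
apply_moves(
  plan=[
    [[0.606,-0.485,-0.039,0,0,-0.467,-1],[0.606,-0.485,-0.039,0,0,-0.467,-1],[0.606,-0.485,-0.039,0,0,-0.467,-1],[0.606,-0.485,-0.039,0,0,-0.467,-1],[0.606,-0.485,-0.039,0,0,-0.467,-1],[0.606,-0.485,-0.039,0,0,-0.467,-1],[0.606,-0.485,-0.039,0,0,-0.467,-1],[0.606,-0.485,-0.039,0,0,-0.467,-1]],
  ],
)

```text
time: 0.82
tool_pos: [0.4308, -0.3146, 0.2479]
tcp_rot: [-2.367, -2.065, -0.0]
wrist_force: [0.6, -0.9, 0.6]
width: 0.996
```

```bash
python3 -c "
from h import *
go(.63,.08,.27,1.896)"
```

```text
row [ 0.418   0.1437 -0.022 ] [-0.     -0.0001 -0.1469] t 0.82 pos [ 0.4308 -0.3146  0.2479] ang 1.4345786601309134 w 0.9956140261074291 F [ 0.5857 -0.9493  0.6066]
```

Emit:
apply_moves(
  plan=[
    [[0.41,0.14,-0.022,0,0,-0.145,-1],[0.41,0.14,-0.022,0,0,-0.145,-1],[0.41,0.14,-0.022,0,0,-0.145,-1],[0.41,0.14,-0.022,0,0,-0.145,-1],[0.41,0.14,-0.022,0,0,-0.145,-1],[0.41,0.14,-0.022,0,0,-0.145,-1],[0.41,0.14,-0.022,0,0,-0.145,-1],[0.41,0.14,-0.022,0,0,-0.145,-1]],
  ],
)

```text
time: 1.48
tool_pos: [0.5819, -0.0179, 0.2648]
tcp_rot: [-1.847, -2.541, 0.0]
wrist_force: [1.2, -0.7, -0.1]
width: 1.002
```

```bash
python3 -c "
from h import *
go(.63,.08,.27,1.896)"
```

```text
row [ 0.0782  0.0759 -0.0052] [-0.0001  0.     -0.0036] t 1.48 pos [ 0.5819 -0.0179  0.2648] ang 1.8845822922665842 w 1.0018151082759283 F [ 1.1622 -0.6714 -0.0577]
```

Emit:
apply_moves(
  plan=[
    [[0.07,0.068,-0.005,0,0,0,-1],[0.07,0.068,-0.005,0,0,0,-1],[0.07,0.068,-0.005,0,0,0,-1],[0.07,0.068,-0.005,0,0,0,-1],[0.07,0.068,-0.005,0,0,0,-1],[0.07,0.068,-0.005,0,0,0,-1],[0.07,0.068,-0.005,0,0,0,-1],[0.07,0.068,-0.005,0,0,0,-1]],
  ],
)

```text
time: 2.15
tool_pos: [0.6242, 0.0661, 0.2699]
tcp_rot: [-1.85, -2.539, 0.001]
wrist_force: [-1.2, -1.0, -0.0]
width: 0.999
```

```bash
python3 -c "
from h import *
go(.63,.08,.27,1.896)
s=snap('wrist','w1');print(s['tool_pos'],s['joint_vel'])
im=cv2.imread('pics/w1.png');cv2.imwrite('pics/w1b.png',cv2.resize(im,(800,500),interpolation=cv2.INTER_CUBIC))"
```

```text
row [ 0.0115  0.0098 -0.0001] [-0.0001  0.0001 -0.0043] t 2.15 pos [0.6242 0.0661 0.2699] ang 1.8824430902279896 w 0.9985539900650309 F [-1.1918 -0.9522 -0.0233]
[0.6242 0.0661 0.2699] [-0.0006 -0.001  -0.0042  0.002  -0.0022  0.0019]
```

View pics/w1b.png

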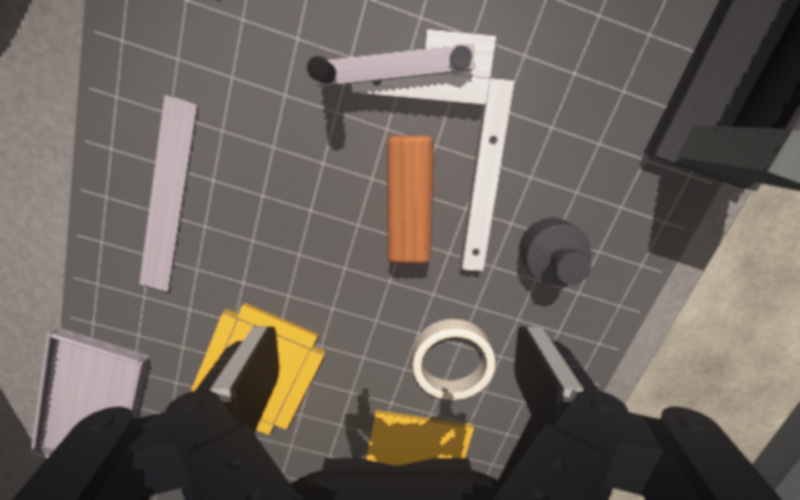

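```bash
python3 -c "
import cv2
im=cv2.imread('pics/w1.png')
cv2.imwrite('pics/w1c.png',cv2.resize(im[15:225,240:420],None,fx=2.85,fy=2.85,interpolation=cv2.INTER_CUBIC))"
```

```text
(no output)
```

View pics/w1c.png

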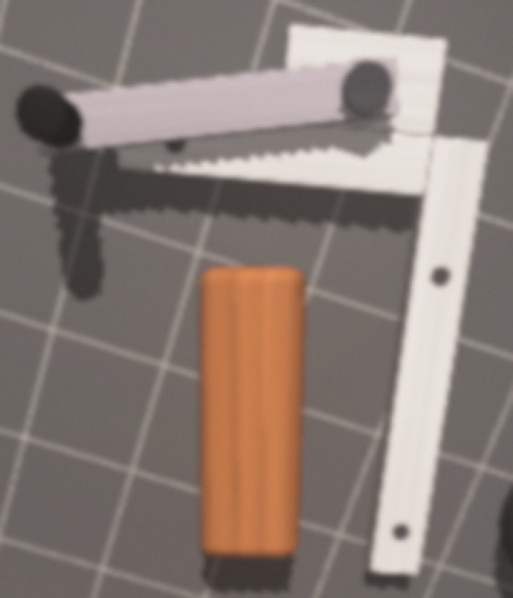

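```bash
python3 -c "
from h import *
s=ld('w1')
c=lambda u,v,z:at('wrist',240+u/2.85,15+v/2.85,z,s)
k=c(421,193,.018);r=c(370,570,.018);l=c(118,166,.018)
print('corner',k,'end',r,'yaw',ang(r,k)-np.pi/2,np.linalg.norm(k-r),'sideend',l,'yaw',ang(l,k),np.linalg.norm(k-l))
b=[c(*p,.04) for p in((201,268),(303,268),(296,554),(202,555))];print('brush',np.mean(b,0),b, ang(b[3],b[0])-np.pi/2,ang(b[2],b[1])-np.pi/2)
print('knobtop',c(40,115,.07),'pivot',c(365,88,.03), 'outer',c(487,142,.018),c(418,575,.018))
w=lambda u,v,z:at('wrist',u/1.25,v/1.25,z,s)
b=[w(*p,.008) for p in((245,304),(317,336))];print('blank edge',b,ang(b[1],b[0]),np.linalg.norm(b[0]-b[1]))
"
```

```text
corner [0.6732 0.174  0.018 ] end [0.7105 0.0181 0.018 ] yaw 0.2348111107268449 0.16033871080456213 sideend [0.5562 0.1469 0.018 ] yaw 0.2275538162053968 0.1200713101416043
brush [0.6354 0.0716 0.04  ] [array([0.5989, 0.1212, 0.04  ]), array([0.6361, 0.1332, 0.04  ]), array([0.672 , 0.0222, 0.04  ]), array([0.6344, 0.0097, 0.04  ])] 0.30836180386084466 0.3133924612130634
knobtop [0.5326 0.1537 0.07  ] pivot [0.6375 0.201  0.03  ] outer [0.6908 0.1993 0.018 ] [0.7319 0.0224 0.018 ]
blank edge [array([ 0.5041, -0.0951,  0.008 ]), array([ 0.588 , -0.1093,  0.008 ])] 2.973259038029602 0.08502083526173762
```

```bash
python3 -c "
from h import *
go(.635,.0716,.10,1.882)
go(.635,.0716,.010,1.882)"
```

```text
row [0.0019 0.0119 0.17  ] [-0.      0.0001  0.0002] t 2.2 pos [0.6243 0.0661 0.27  ] ang 1.8824767768587751 w 0.9964365639314805 F [ 0.3806 -0.0671  0.664 ]
row [0.002  0.0119 0.26  ] [-0.      0.0001  0.0002] t 2.2 pos [0.6243 0.0661 0.27  ] ang 1.8824767768587751 w 0.9964365639314805 F [ 0.3806 -0.0671  0.664 ]
```

Emit:
apply_moves(
  plan=[
    [[0.002,0.012,0.04,0,0,0,-0.6],[0.002,0.012,0.08,0,0,0,-0.6],[0.002,0.012,0.12,0,0,0,-0.6],[0.002,0.012,0.16,0,0,0,-0.6],[0.002,0.012,0.19,0,0,0,-0.6],[0.002,0.012,0.19,0,0,0,-0.6],[0.002,0.012,0.19,0,0,0,-0.6],[0.002,0.012,0.19,0,0,0,-0.6]],
  ],
)

```text
time: 2.87
tool_pos: [0.6371, 0.0728, 0.0822]
tcp_rot: [1.847, 2.538, 0.003]
wrist_force: [0.5, -0.2, -0.2]
width: 0.795
```

```bash
python3 -c "
from h import *
go(.635,.0716,.010,1.882)
s=snap('wrist','w2')"
```

```text
row [-0.0004 -0.0025  0.0722] [0.0009 0.0002 0.0005] t 2.87 pos [0.6371 0.0728 0.0822] ang 1.8835092859367977 w 0.7954232505094646 F [ 0.4879 -0.1975 -0.1954]
```

View pics/w2.png

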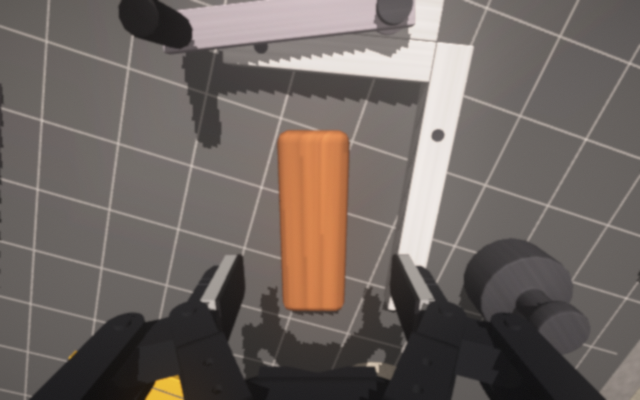

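Emit:
apply_moves(
  plan=[
    [[0,-0.002,0.03,0,0,0,-0.6],[0,-0.002,0.06,0,0,0,-0.6],[0,-0.002,0.072,0,0,0,-0.6],[0,-0.002,0.072,0,0,0,-0.6],[0,-0.002,0.072,0,0,0,0.6],[0,-0.002,0.072,0,0,0,0.6],[0,-0.002,0.072,0,0,0,0.6],[0,-0.002,0.072,0,0,0,0.6]],
  ],
  force=40,
)

```text
time: 3.58
tool_pos: [0.6361, 0.0728, 0.0108]
tcp_rot: [1.845, 2.538, 0.005]
wrist_force: [-0.2, 0.0, 6.2]
width: 0.481
```

```bash
python3 -c "
from h import *
go(.635,.0716,.14,1.882)
s=snap('wrist','w3')"
```

```text
row [-0.0009 -0.0008 -0.1292] [0.0015 0.0004 0.0008] t 3.58 pos [0.6361 0.0728 0.0108] ang 1.8843955183391454 w 0.4811034705823011 F [-0.2455  0.0036  6.2423]
```

View pics/w3.png

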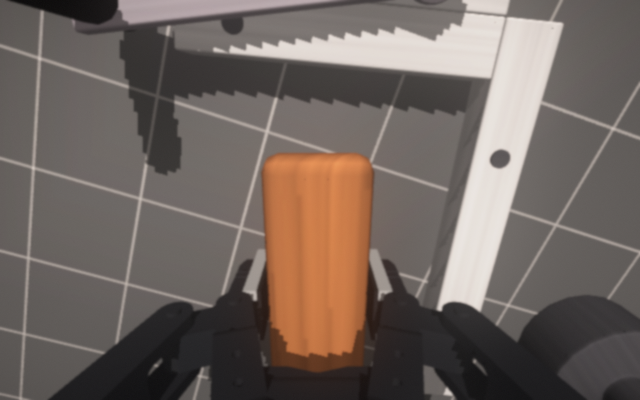

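Emit:
apply_moves(
  plan=[
    [[0,0,-0.02,0,0,0,0.6],[0,0,-0.06,0,0,0,0.6],[0,0,-0.1,0,0,0,0.6],[0,0,-0.13,0,0,0,0.6],[0,0,-0.13,0,0,0,0.6],[0,0,-0.13,0,0,0,0.6],[0,0,-0.13,0,0,0,0.6],[0,0,-0.13,0,0,0,0.6]],
  ],
)

```text
time: 4.3
tool_pos: [0.632, 0.0725, 0.1359]
tcp_rot: [-1.846, -2.539, 0.004]
wrist_force: [0.2, 0.3, -1.2]
width: 0.491
```

```bash
python3 -c "
from h import *
go(.354,-.284,.14,1.528)
s=snap('wrist','w4')"
```

```text
row [-0.2533 -0.3744 -0.003 ] [-0.0012 -0.0001  0.1134] t 4.3 pos [0.632  0.0725 0.1359] ang 1.884337616500535 w 0.49089281396441126 F [ 0.2495  0.2674 -1.2188]
```

View pics/w4.png

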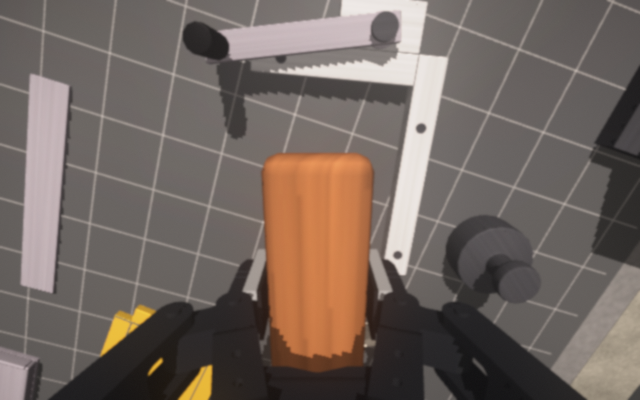

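Emit:
apply_moves(
  plan=[
    [[-0.253,-0.374,-0.004,0,0,0.113,0.6],[-0.253,-0.374,-0.004,0,0,0.113,0.6],[-0.253,-0.374,-0.004,0,0,0.113,0.6],[-0.253,-0.374,-0.004,0,0,0.113,0.6],[-0.253,-0.374,-0.004,0,0,0.113,0.6],[-0.253,-0.374,-0.004,0,0,0.113,0.6],[-0.253,-0.374,-0.004,0,0,0.113,0.6],[-0.253,-0.374,-0.004,0,0,0.113,0.6]],
  ],
)

```text
time: 5.02
tool_pos: [0.426, -0.1908, 0.1392]
tcp_rot: [-2.264, -2.174, 0.002]
wrist_force: [1.5, -0.5, -0.6]
width: 0.483
```

```bash
python3 -c "
from h import *
go(.354,-.284,.12,1.528)"
```

```text
row [-0.0961 -0.0681  0.0192] [-0.0009 -0.0004  0.0006] t 5.02 pos [ 0.426  -0.1908  0.1392] ang 1.5299164194292179 w 0.4825041081379458 F [ 1.4976 -0.5337 -0.6275]
```

Emit:
apply_moves(
  plan=[
    [[-0.09,-0.062,0,0,0,0,0.6],[-0.09,-0.062,0,0,0,0,0.6],[-0.09,-0.062,0,0,0,0,0.6],[-0.09,-0.062,0.02,0,0,0,0.6],[-0.09,-0.062,0.02,0,0,0,0.6],[-0.09,-0.062,0.02,0,0,0,0.6],[-0.09,-0.062,0.02,0,0,0,0.6],[-0.09,-0.062,0.02,0,0,0,0.6]],
  ],
)

```text
time: 5.68
tool_pos: [0.3635, -0.277, 0.121]
tcp_rot: [-2.265, -2.176, -0.0]
wrist_force: [1.0, 0.7, -0.7]
width: 0.488
```

```bash
python3 -c "
from h import *
go(.354,-.284,.017,1.528)
s=snap('wrist','w5');snap('side','s5')"
```

```text
row [-0.0074 -0.0092  0.104 ] [-0.     -0.0001  0.0009] t 5.68 pos [ 0.3635 -0.277   0.121 ] ang 1.5307378268394702 w 0.488120901363338 F [ 0.9992  0.716  -0.7178]
```

View pics/w5.png

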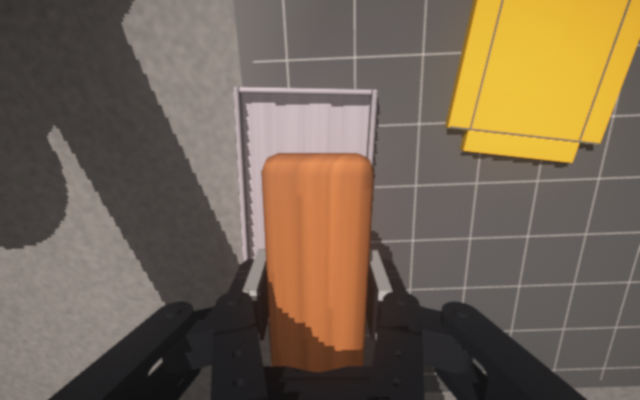

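View pics/s5.png

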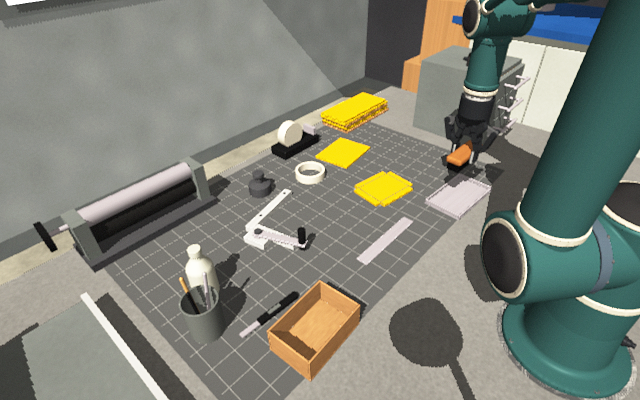

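```bash
python3 -c "
from h import *
s=ld('w5')
a=at('wrist',236,89,.015,s);b=at('wrist',377,91,.015,s)
yaw=ang(a,b);print(a,b,np.linalg.norm(a-b),yaw)
c=(a+b)/2+.089*np.array([np.sin(yaw),-np.cos(yaw),0]);print(c)
go(c[0],c[1],.0165,yaw+np.pi/2)
"
```

```text
[ 0.3087 -0.1939  0.015 ] [ 0.4094 -0.1994  0.015 ] 0.10091946476644782 -0.054213151460620064
[ 0.3542 -0.2855  0.015 ]
row [-0.0086 -0.0093  0.1049] [0.0002 0.0001 0.0046] t 5.78 pos [ 0.3638 -0.2772  0.1214] ang 1.5310156545850186 w 0.4878405480860649 F [ 0.6128 -0.154  -1.1136]
```

Emit:
apply_moves(
  plan=[
    [[-0.009,-0.009,0.035,0,0,0.004,0.6],[-0.009,-0.009,0.07,0,0,0.004,0.6],[-0.009,-0.009,0.09,0,0,0.004,0.6],[-0.009,-0.009,0.1,0,0,0.004,0.6],[-0.009,-0.009,0.105,0,0,0.004,0.6],[-0.009,-0.009,0.105,0,0,0.004,0.6],[-0.009,-0.009,0.105,0,0,0.004,0.6],[-0.009,-0.009,0.105,0,0,0.004,0.6]],
  ],
)

```text
time: 6.45
tool_pos: [0.355, -0.2872, 0.0173]
tcp_rot: [2.278, 2.159, 0.0]
wrist_force: [-0.0, 0.2, 0.1]
width: 0.484
```

Emit:
apply_moves(
  plan=[
    [[0,0,0.002,0,0,0,0.6],[0,0,0.002,0,0,0,0.6],[0,0,0.002,0,0,0,-0.6],[0,0,0.002,0,0,0,-0.6],[0,0,0.002,0,0,0,-0.6],[0,0,-0.02,0,0,0,-0.6],[0,0,-0.06,0,0,0,-0.6],[0,0,-0.1,0,0,0,-0.6]],
  ],
)

```text
time: 7.12
tool_pos: [0.3518, -0.2847, 0.1153]
tcp_rot: [-2.277, -2.157, 0.001]
wrist_force: [0.8, -0.3, 0.6]
width: 0.799
```

```bash
python3 -c "
from h import *
go(.354,-.284,.017,1.528)
s=snap('wrist','w6')"
```

```text
row [0.0005 0.0025 0.0983] [-0.0013 -0.001  -0.0036] t 7.12 pos [ 0.3518 -0.2847  0.1153] ang 1.5166694928558746 w 0.7986569845739924 F [ 0.784  -0.2794  0.6254]
```

View pics/w6.png

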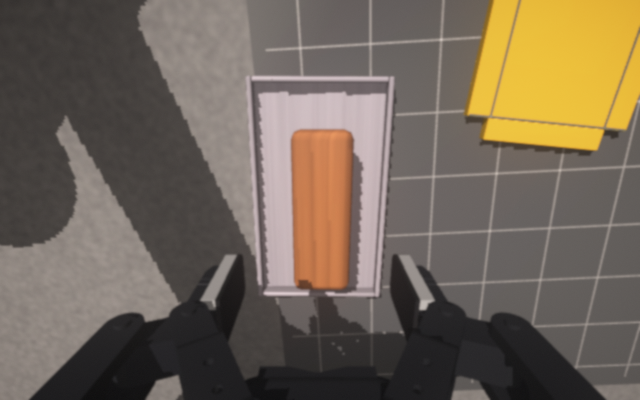

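```bash
python3 -c "
from h import *
s=ld('w6')
b=[at('wrist',*p,.044,s) for p in((292,131),(352,131),(348,290),(294,290))];print(np.mean(b,0),np.linalg.norm(b[0]-b[3]))
t=[at('wrist',*p,.015,s) for p in((248,78),(393,78),(382,297),(260,297))];print(np.mean(t,0),t,np.linalg.norm(t[0]-t[3]),np.linalg.norm(t[0]-t[1]))"
```

```text
[ 0.3542 -0.2883  0.044 ] 0.11767269230848972
[ 0.3541 -0.2849  0.015 ] [array([ 0.3083, -0.1939,  0.015 ]), array([ 0.4086, -0.1994,  0.015 ]), array([ 0.402 , -0.3759,  0.015 ]), array([ 0.2975, -0.3704,  0.015 ])] 0.17683898226422495 0.10043060978631226
```

```bash
python3 -c "
from h import *
for n,p in dict(ruleA=(317,240,.004),ruleB=(379,248,.004),tape=(372,142,.025),weight=(325,126,.06),plainL=(397,125,.008),plainLn=(400,158,.008)).items(): print(n,at('top',*p))
go(.51,-.29,.2,1.42)"
```

```text
ruleA [0.4184 0.0901 0.004 ]
ruleB [ 0.3927 -0.1084  0.004 ]
tape [ 0.736  -0.0897  0.025 ]
weight [0.7787 0.0638 0.06  ]
plainL [ 0.7991 -0.1764  0.008 ]
plainLn [ 0.6864 -0.1831  0.008 ]
row [ 0.0072  0.1534 -0.0739] [0.0027 0.002  0.0308] t 7.17 pos [ 0.3571 -0.2894  0.1249] ang 1.5167634003858013 w 0.8006461959377541 F [ 3.576  -2.1652  5.5277]
```

Emit:
apply_moves(
  plan=[
    [[0.007,0.04,-0.06,0,0,0.03,-0.3],[0.007,0.08,-0.074,0,0,0.03,-0.3],[0.007,0.12,-0.074,0,0,0.03,-0.3],[0.007,0.15,-0.074,0,0,0.03,-0.3],[0.007,0.153,-0.074,0,0,0.03,-0.3],[0.007,0.153,-0.074,0,0,0.03,-0.3],[0.007,0.153,-0.074,0,0,0.03,-0.3],[0.007,0.153,-0.074,0,0,0.03,-0.3]],
  ],
)

```text
time: 7.83
tool_pos: [0.5053, -0.2871, 0.1888]
tcp_rot: [-2.378, -2.049, 0.002]
wrist_force: [-0.1, -0.8, 0.6]
width: 0.651
```

```bash
python3 -c "
from h import *
go(.51,-.29,.2,1.42)
s=snap('wrist','w7')"
```

```text
row [-0.0022  0.005  -0.0112] [-0.0008 -0.0002  0.0008] t 7.83 pos [ 0.5053 -0.2871  0.1888] ang 1.42250774639739 w 0.6514354094630462 F [-0.0695 -0.8399  0.5515]
```

View pics/w7.png

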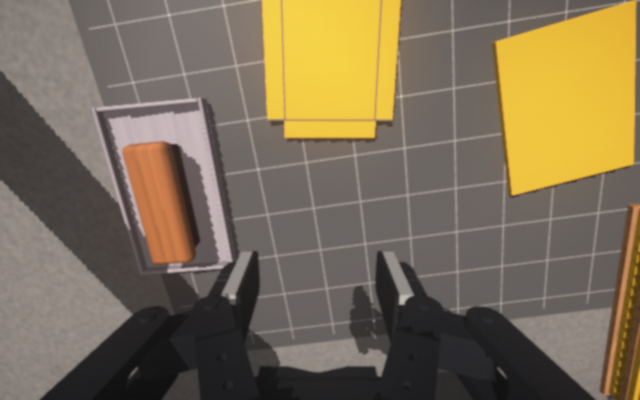

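```bash
python3 -c "
from h import *
s=ld('w7')
a=at('wrist',285,138,.006,s);b=at('wrist',376,138,.006,s);y=ang(a,b)
m=(a+b)/2;print(a,b,np.linalg.norm(a-b),'yaw',y,'center',m+.075*np.array([-np.sin(y),np.cos(y),0]),'mid',m)
p=m-.035*np.array([-np.sin(y),np.cos(y),0]);go(p[0],p[1],.03,y+np.pi/2)
"
```

```text
[ 0.479  -0.2472  0.006 ] [ 0.5671 -0.2604  0.006 ] 0.08910874486521449 yaw -0.1487311276322555 center [ 0.5341 -0.1797  0.006 ] mid [ 0.523  -0.2538  0.006 ]
row [0.0005 0.0132 0.1589] [-0.0007 -0.0002  0.    ] t 7.88 pos [ 0.5051 -0.2871  0.1889] ang 1.4221001180484563 w 0.6486642083542116 F [-0.0857 -0.1067 -0.2502]
```

Blank measured (88 mm edge matches). Go down behind the short edge.

Emit:
apply_moves(
  plan=[
    [[0,0.013,0.04,0,0,0,-0.2],[0,0.013,0.08,0,0,0,-0.2],[0,0.013,0.12,0,0,0,-0.2],[0,0.013,0.159,0,0,0,-0.2],[0,0.013,0.17,0,0,0,-0.2],[0,0.013,0.17,0,0,0,-0.2],[0,0.013,0.17,0,0,0,-0.2],[0,0.013,0.17,0,0,0,-0.2]],
  ],
)

```text
time: 8.55
tool_pos: [0.5213, -0.2908, 0.0227]
tcp_rot: [2.377, 2.047, 0.002]
wrist_force: [0.3, -0.7, 0.5]
width: 0.594
```

```bash
python3 -c "
from h import *
go(.51,-.29,.2,1.42)
s=snap('wrist','w8')"
```

```text
row [-0.0012 -0.0105 -0.1773] [0.0013 0.0006 0.0007] t 8.55 pos [ 0.5213 -0.2908  0.0227] ang 1.4220592233332499 w 0.5941330501299233 F [ 0.2899 -0.6755  0.5363]
```

View pics/w8.png

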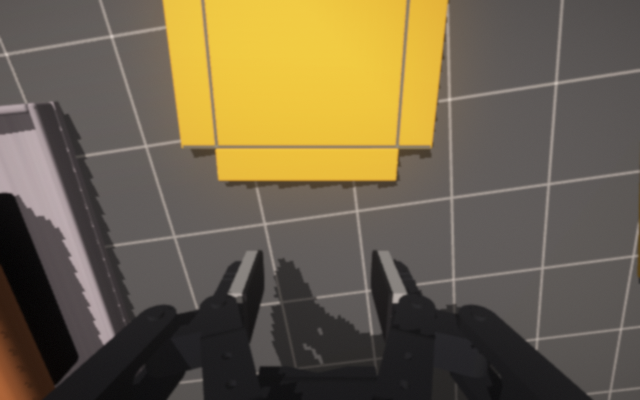

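Emit:
apply_moves(
  plan=[
    [[0,-0.004,0.008,0,0,0,-0.2],[0,-0.004,0.014,0,0,0,-0.2],[0,-0.004,0.018,0,0,0,-0.2],[0,-0.004,0.019,0,0,0,-0.2],[0,-0.004,0.019,0,0,0,-0.2],[0,-0.004,0.019,0,0,0,-0.2],[0,-0.004,0.019,0,0,0,-0.2],[0,-0.004,0.019,0,0,0,-0.2]],
  ],
)

```text
time: 9.27
tool_pos: [0.5158, -0.2889, 0.001]
tcp_rot: [2.38, 2.051, 0.0]
wrist_force: [0.5, 0.1, 0.1]
width: 0.599
```

```bash
python3 -c "
from h import *
go(.51,-.29,.2,1.42)
s=snap('wrist','w9')"
```

```text
row [-0.002  -0.0055 -0.199 ] [0.0001 0.     0.0008] t 9.27 pos [ 0.5158 -0.2889  0.001 ] ang 1.4225734997459045 w 0.5990692132766602 F [0.5081 0.1395 0.0892]
```

View pics/w9.png

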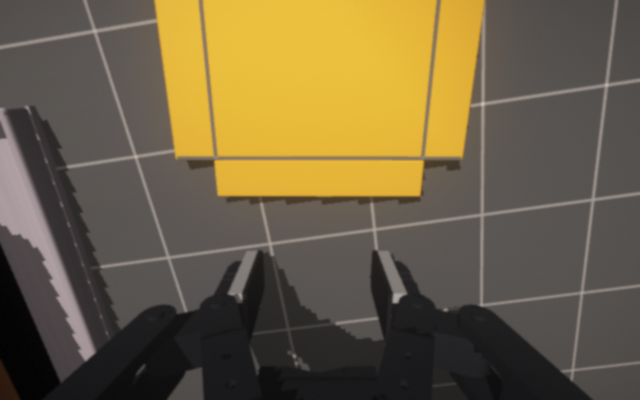

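Emit:
apply_moves(
  plan=[
    [[0,0,0.001,0,0,0,-0.2],[0,0,0.002,0,0,0,-0.2],[0,0,0.003,0,0,0,-0.2],[0,0,0.003,0,0,0,-0.2],[0,0,0.003,0,0,0,-0.2],[0,0,0.003,0,0,0,-0.2],[0,0,0.003,0,0,0,-0.2],[0,0,0.003,0,0,0,-0.2]],
  ],
)

```text
time: 9.98
tool_pos: [0.5156, -0.2889, -0.0021]
tcp_rot: [2.38, 2.051, 0.0]
wrist_force: [-0.9, -0.0, 0.2]
width: 0.603
```

Emit:
apply_moves(
  plan=[
    [[0,0,0.001,0,0,0,-0.2],[0,0,0.002,0,0,0,-0.2],[0,0,0.003,0,0,0,-0.2],[0,0,0.003,0,0,0,-0.2],[0,0,0.003,0,0,0,-0.2],[0,0,0.003,0,0,0,-0.2],[0,0,0.003,0,0,0,-0.2],[0,0,0.003,0,0,0,-0.2]],
  ],
)

```text
time: 10.65
tool_pos: [0.5158, -0.289, -0.0033]
tcp_rot: [2.38, 2.051, 0.0]
wrist_force: [-3.9, 2.4, 11.5]
width: 0.602
```

```bash
cat >> h.py <<'E'
def rows(path, p0, a0):
    """path: list of (x,y,z,toolangle); print rows rel. to commanded pose p0,a0"""
    T=np.array([[np.cos(a0),np.sin(a0),0],[np.sin(a0),-np.cos(a0),0],[0,0,-1.]])
    for x,y,z,a in path:
        d=T.T@(np.array([x,y,z])-p0); print(np.round(d,4), round(-(a-a0)/np.pi,4))
E
cat > plan1.py <<'E'
from h import *
C=[];c=np.array([.534,-.180]);N=24
yaw=np.linspace(-.149,.10,N+1)
ds=.23/N
n=lambda w:np.array([-np.sin(w),np.cos(w)])
path=[]
p=np.array([.534,-.180])
p=p-(.086)*n(yaw[0]);
path.append((*p,-.001,yaw[0]+np.pi/2))
for k in range(N):
    w=(yaw[k]+yaw[k+1])/2
    c=c+n(w-.10)*ds/np.cos(w-.1)
    q=c-.086*n(yaw[k+1]);path.append((*q,-.001,yaw[k+1]+np.pi/2))
print(c)
E
python3 -c "
from plan1 import *
s=readout.read_state();print(s['tool_pos'])
rows(path[0:7],np.array([.5158,-.289,-.005]),1.4225)"
```

```text
[0.5629 0.05  ]
[ 0.5158 -0.289  -0.0033]
[ 0.0245  0.0018 -0.004 ] 0.0002
[ 0.0343  0.0037 -0.004 ] -0.0031
[ 0.0442  0.0054 -0.004 ] -0.0064
[ 0.054  0.007 -0.004] -0.0097
[ 0.0638  0.0085 -0.004 ] -0.013
[ 0.0736  0.01   -0.004 ] -0.0163
[ 0.0834  0.0113 -0.004 ] -0.0196
```

Emit:
apply_moves(
  plan=[
    [[0,0,-0.004,0,0,0,-0.2],[0.018,0.002,-0.004,0,0,0,-0.2],[0.024,0.002,-0.004,0,0,0,-0.2],[0.034,0.004,-0.004,0,0,-0.003,-0.2],[0.044,0.005,-0.004,0,0,-0.006,-0.2],[0.054,0.007,-0.004,0,0,-0.01,-0.2],[0.064,0.008,-0.004,0,0,-0.013,-0.2],[0.064,0.008,-0.004,0,0,-0.013,-0.2]],
  ],
)

```text
time: 11.32
tool_pos: [0.5332, -0.2246, -0.0014]
tcp_rot: [-2.334, -2.101, -0.0]
wrist_force: [0.1, -0.5, -0.8]
width: 0.598
```

```bash
python3 -c "
from h import *
go(.51,-.29,.2,1.42)
s=snap('wrist','w10')"
```

```text
row [-0.0673 -0.0163 -0.2015] [-0.0002 -0.0003  0.0145] t 11.32 pos [ 0.5332 -0.2246 -0.0014] ang 1.465429757121328 w 0.5982251317881766 F [ 0.1396 -0.4656 -0.7622]
```

View pics/w10.png

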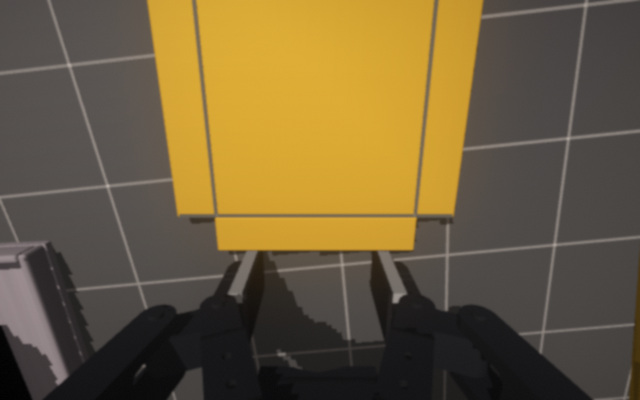

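```bash
python3 -c "
from plan1 import *
s=ld('w10')
a=at('wrist',218,250,.006,s);b=at('wrist',414,250,.006,s);print(a,b,ang(a,b),np.linalg.norm(a-b),'gap',((a+b)/2-s['tool_pos'])@np.array([np.cos(1.4654),np.sin(1.4654),0]))
print(path[5])
rows(path[5:13],np.array([*path[4][:2],-.001]),path[4][3])
rows(path[13:21],np.array([*path[12][:2],-.001]),path[12][3])
"
```

```text
[0.5629 0.05  ]
[ 0.4893 -0.2088  0.006 ] [ 0.5779 -0.2182  0.006 ] -0.1061270089167721 0.08908329663050563 gap 0.01103827099419468
(np.float64(0.5365321233120249), np.float64(-0.2176780216795025), -0.001, np.float64(1.4736713267948967))
[0.0097 0.0018 0.    ] -0.0033
[0.0195 0.0035 0.    ] -0.0066
[0.0292 0.0051 0.    ] -0.0099
[0.039  0.0067 0.    ] -0.0132
[0.0487 0.0081 0.    ] -0.0165
[0.0584 0.0094 0.    ] -0.0198
[0.0682 0.0106 0.    ] -0.0231
[0.0779 0.0117 0.    ] -0.0264
[0.0096 0.0018 0.    ] -0.0033
[0.0192 0.0035 0.    ] -0.0066
[0.0289 0.0051 0.    ] -0.0099
[0.0385 0.0066 0.    ] -0.0132
[0.0481 0.008  0.    ] -0.0165
[0.0578 0.0093 0.    ] -0.0198
[0.0674 0.0105 0.    ] -0.0231
[0.0771 0.0116 0.    ] -0.0264
```

Gap equals 11 mm as modelled; the blank follows. Continue.

Emit:
apply_moves(
  plan=[
    [[0.01,0.002,0,0,0,-0.003,-0.2],[0.02,0.003,0,0,0,-0.007,-0.2],[0.029,0.005,0,0,0,-0.01,-0.2],[0.039,0.007,0,0,0,-0.013,-0.2],[0.049,0.008,0,0,0,-0.016,-0.2],[0.058,0.009,0,0,0,-0.02,-0.2],[0.068,0.01,0,0,0,-0.023,-0.2],[0.078,0.012,0,0,0,-0.026,-0.2]],
  ],
)

```text
time: 12.03
tool_pos: [0.5532, -0.1494, -0.0012]
tcp_rot: [-2.248, -2.194, 0.0]
wrist_force: [1.0, 0.1, 0.2]
width: 0.603
```

Emit:
apply_moves(
  plan=[
    [[0.01,0.002,0,0,0,-0.003,-0.2],[0.02,0.003,0,0,0,-0.007,-0.2],[0.029,0.005,0,0,0,-0.01,-0.2],[0.039,0.007,0,0,0,-0.013,-0.2],[0.048,0.008,0,0,0,-0.016,-0.2],[0.055,0.009,0,0,0,-0.02,-0.2],[0.06,0.01,0,0,0,-0.02,-0.2],[0.06,0.01,0,0,0,-0.02,-0.2]],
  ],
)

```text
time: 12.7
tool_pos: [0.565, -0.0896, -0.0011]
tcp_rot: [-2.179, -2.263, -0.0]
wrist_force: [0.3, -0.1, -0.0]
width: 0.604
```

```bash
python3 -c "
from h import *
go(.51,-.29,.2,1.42)
s=snap('wrist','w11');snap('top','t11')
im=cv2.imread('pics/t11.png');cv2.imwrite('pics/t11c.png',cv2.resize(im[100:260,260:460],None,fx=3.5,fy=3.5,interpolation=cv2.INTER_CUBIC))"
```

```text
row [-0.1981 -0.0625 -0.2012] [-0.     -0.0001  0.0601] t 12.7 pos [ 0.565  -0.0896 -0.0011] ang 1.6087224283212864 w 0.6039006606302254 F [ 0.2913 -0.0798 -0.0427]
```

View pics/w11.png

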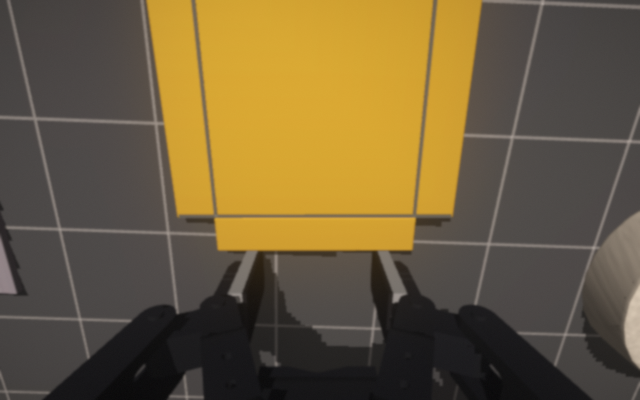

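View pics/t11c.png

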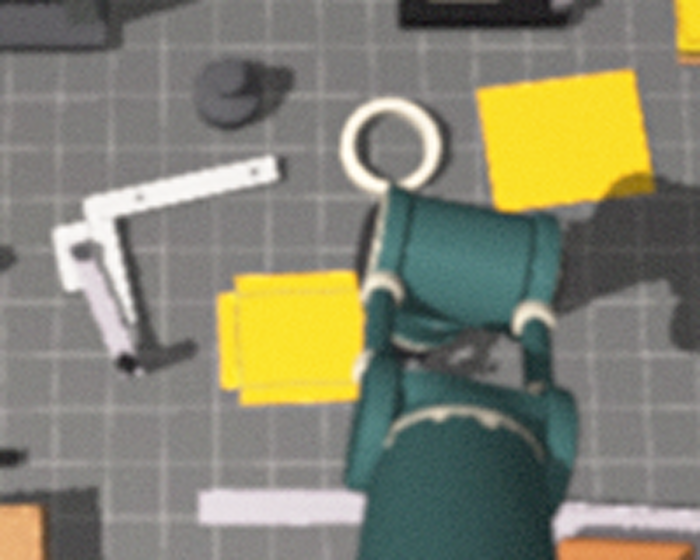

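Emit:
apply_moves(
  plan=[
    [[0.008,0.002,0,0,0,-0.004,-0.2],[0.016,0.004,0,0,0,-0.008,-0.2],[0.024,0.006,0,0,0,-0.012,-0.2],[0.032,0.008,0,0,0,-0.016,-0.2],[0.039,0.011,0,0,0,-0.02,-0.2],[0.045,0.013,0,0,0,-0.023,-0.2],[0.045,0.013,0,0,0,-0.023,-0.2],[0.045,0.013,0,0,0,-0.023,-0.2]],
  ],
)

```text
time: 13.47
tool_pos: [0.5763, -0.0446, -0.0011]
tcp_rot: [2.096, 2.341, 0.0]
wrist_force: [1.2, 0.7, 0.6]
width: 0.602
```

Emit:
apply_moves(
  plan=[
    [[-0.02,0,0,0,0,0,-0.2],[-0.03,0,0,0,0,0,-0.2],[-0.03,0,-0.04,0,0,0,-0.2],[-0.03,0,-0.08,0,0,0,-0.2],[-0.03,0,-0.12,0,0,0,-0.2],[-0.03,0,-0.16,0,0,0,-0.2],[-0.03,0,-0.2,0,0,0,-0.2],[-0.03,0,-0.2,0,0,0,-0.2]],
  ],
)

```text
time: 14.13
tool_pos: [0.5852, -0.0767, 0.2096]
tcp_rot: [2.089, 2.328, 0.014]
wrist_force: [1.0, 0.4, 1.2]
width: 0.602
```

```bash
python3 -c "
from h import *
go(.51,-.29,.2,1.42)
s=snap('wrist','w12')"
```

```text
row [-0.2039 -0.0979  0.009 ] [0.0054 0.0008 0.0824] t 14.13 pos [ 0.5852 -0.0767  0.2096] ang 1.678904373443482 w 0.6020815823007825 F [1.0425 0.374  1.1661]
```

View pics/w12.png

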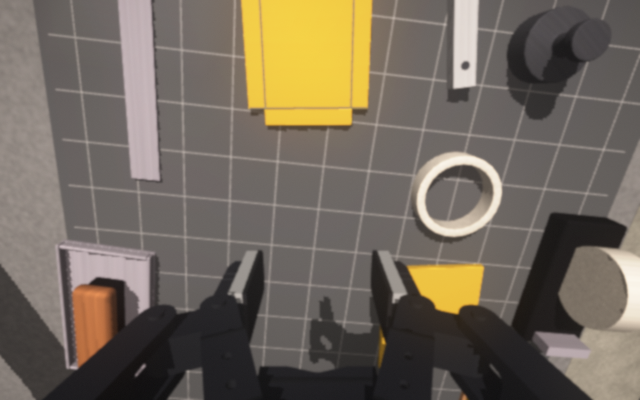

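```bash
python3 -c "
from h import *
s=ld('w12')
a=at('wrist',265,125,.006,s);b=at('wrist',351,125,.006,s);y=ang(a,b)
m=(a+b)/2;c=m+.075*np.array([-np.sin(y),np.cos(y),0]);print(np.linalg.norm(a-b),'yaw',y,'center',c)
p=c-.1*np.array([np.cos(y),np.sin(y),0]);print(p);go(p[0],p[1],.15,.11)
"
```

```text
0.08841406857639292 yaw 0.10569241571386503 center [0.5665 0.0419 0.006 ]
[0.467  0.0313 0.006 ]
row [ 0.1199 -0.1048  0.0541] [ 0.0038 -0.0021  0.4994] t 14.18 pos [ 0.5835 -0.0764  0.2058] ang 1.678939578480976 w 0.6043005505909285 F [ 0.5521  0.8865 -0.3034]
```

Prediction and measurement agree (0.567, 0.042, yaw 0.106). Turn to push from the near side.

Emit:
apply_moves(
  plan=[
    [[0.12,-0.105,0.05,0,0,0.5,-0.2],[0.12,-0.105,0.05,0,0,0.5,-0.2],[0.12,-0.105,0.05,0,0,0.5,-0.2],[0.12,-0.105,0.05,0,0,0.5,-0.2],[0.12,-0.105,0.05,0,0,0.5,-0.2],[0.12,-0.105,0.05,0,0,0.5,-0.2],[0.12,-0.105,0.05,0,0,0.5,-0.2],[0.12,-0.105,0.05,0,0,0.5,-0.2]],
  ],
)

```text
time: 14.85
tool_pos: [0.4605, 0.0327, 0.1474]
tcp_rot: [-2.964, -1.038, 0.004]
wrist_force: [0.1, 0.7, 0.6]
width: 0.6
```

```bash
python3 -c "
from h import *
go(.467,.0313,.15,.106)
"
```

```text
row [ 0.0042  0.0051 -0.0026] [-0.0003  0.0007  0.1807] t 14.85 pos [0.4605 0.0327 0.1474] ang 0.6737892087333432 w 0.5998154201135061 F [0.0668 0.7156 0.559 ]
```

Emit:
apply_moves(
  plan=[
    [[0.003,0.004,0,0,0,0.18,-0.2],[0.003,0.004,0,0,0,0.18,-0.2],[0.003,0.004,0,0,0,0.18,-0.2],[0.003,0.004,0,0,0,0.18,-0.2],[0.003,0.004,0.03,0,0,0.18,-0.2],[0.003,0.004,0.06,0,0,0.18,-0.2],[0.003,0.004,0.1,0,0,0.18,-0.2],[0.003,0.004,0.1,0,0,0.18,-0.2]],
  ],
)

```text
time: 15.52
tool_pos: [0.459, 0.031, 0.0409]
tcp_rot: [-3.136, -0.178, 0.024]
wrist_force: [-1.7, 0.6, -0.6]
width: 0.601
```

```bash
python3 -c "
from h import *
go(.467,.0313,-.001,.106)
s=snap('wrist','w13')
"
```

```text
row [0.0086 0.0007 0.0418] [-0.0005  0.0049  0.0025] t 15.52 pos [0.459  0.031  0.0409] ang 0.1137240643860517 w 0.6011316666150471 F [-1.6814  0.5998 -0.6128]
```

View pics/w13.png

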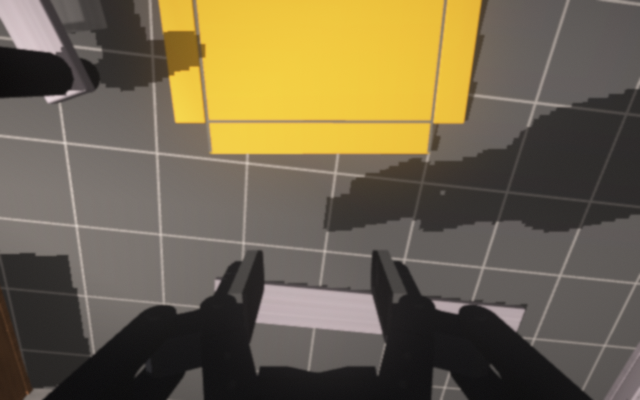

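```bash
python3 -c "
from h import *
s=ld('w13')
print(at('wrist',267,283,.004,s),at('wrist',370,292,.004,s))
a=at('wrist',211,153,.006,s);b=at('wrist',431,153,.006,s);print(a,b,np.linalg.norm(a-b),(a+b)/2,ang(b,a)-np.pi/2)
"
```

```text
[0.4201 0.0583 0.004 ] [ 0.421 -0.007  0.004]
[0.4995 0.0933 0.006 ] [ 0.5129 -0.0246  0.006 ] 0.11867058047711943 [0.5062 0.0344 0.006 ] 0.11349429378447562
```

Emit:
apply_moves(
  plan=[
    [[0.01,0.002,0.02,0,0.005,0,-0.2],[0.02,0.002,0.035,0,0.005,0,-0.2],[0.028,0.002,0.042,0,0.005,0,-0.2],[0.032,0.002,0.042,0,0.005,0,-0.2],[0.032,0.002,0.042,0,0.005,0,-0.2],[0.032,0.002,0.042,0,0.005,0,-0.2],[0.032,0.002,0.042,0,0.005,0,-0.2],[0.032,0.002,0.042,0,0.005,0,-0.2]],
  ],
)

```text
time: 16.23
tool_pos: [0.4992, 0.0332, 0.0079]
tcp_rot: [-3.135, -0.18, -0.027]
wrist_force: [-0.1, 0.6, 0.6]
width: 0.599
```

```bash
python3 -c "
from h import *
s=readout.read_state();go(.4953,.0332,-.001,.11)
p=s['tool_pos'];a0=np.arctan2(*R.from_rotvec(s['tcp_rot']).as_matrix()[[1,0],0])
path=[]
c0=np.array([.5659,.041]);c1=np.array([.6365,.0678])
for t in np.linspace(0,1,10):
    w=.11+(.232-.11)*t;c=c0+(c1-c0)*t;q=c-.071*np.array([np.cos(w),np.sin(w)]);path.append((*q,-.001,w))
rows(path,p,a0)
"
```

```text
row [-0.004  -0.0005  0.0089] [ 0.     -0.0055  0.0015] t 16.23 pos [0.4992 0.0332 0.0079] ang 0.11460245116718974 w 0.5991309831670059 F [-0.0679  0.5507  0.5739]
[-0.0038 -0.0005  0.0089] 0.0015
[ 0.0043 -0.0016  0.0089] -0.0028
[ 0.0125 -0.0027  0.0089] -0.0072
[ 0.0206 -0.0038  0.0089] -0.0115
[ 0.0288 -0.0049  0.0089] -0.0158
[ 0.037  -0.006   0.0089] -0.0201
[ 0.0452 -0.0071  0.0089] -0.0244
[ 0.0534 -0.0082  0.0089] -0.0287
[ 0.0616 -0.0093  0.0089] -0.0331
[ 0.0699 -0.0104  0.0089] -0.0374
```

Emit:
apply_moves(
  plan=[
    [[-0.012,0,0,0,-0.0055,0.001,-0.2],[-0.014,0,0,0,-0.0055,0.001,-0.2],[-0.014,0,0,0,-0.0055,0.001,-0.2],[-0.014,0,0,0,-0.0055,0.001,-0.2],[-0.014,0,0,0,-0.0055,0.001,-0.2],[-0.014,0,0,0,-0.0055,0.001,-0.2],[-0.014,0,0,0,-0.0055,0.001,-0.2],[-0.014,0,0,0,-0.0055,0.001,-0.2]],
  ],
)

```text
time: 16.9
tool_pos: [0.485, 0.0316, 0.0066]
tcp_rot: [3.137, 0.175, -0.002]
wrist_force: [0.6, -0.3, 1.2]
width: 0.601
```

```bash
python3 -c "
from h import *
go(.4953,.0332,-.001,.11)
s=snap('wrist','w14');go(.4953,.0332,-.001,.11)
a=0
"
```

```text
row [ 0.0104 -0.0005  0.0076] [-0.      0.0005  0.0005] t 16.9 pos [0.485  0.0316 0.0066] ang 0.11148493746743847 w 0.6010875363346848 F [ 0.574  -0.2729  1.1675]
row [ 0.0104 -0.0004  0.0076] [-0.      0.0005  0.0005] t 16.95 pos [0.485  0.0316 0.0066] ang 0.11146697804995691 w 0.6026660319943504 F [0.8519 0.7482 0.7632]
```

View pics/w14.png

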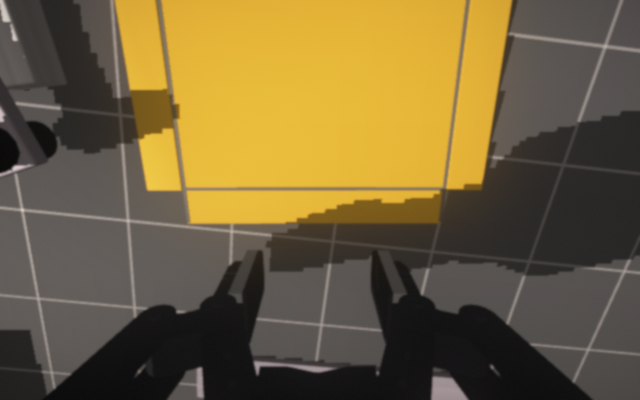

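Emit:
apply_moves(
  plan=[
    [[0,0,0.004,0,0,0,-0.2],[0,0,0.0075,0,0,0,-0.2],[0,0,0.0075,0,0,0,-0.2],[0,0,0.0075,0,0,0,-0.2],[0.005,0,0.0075,0,0,0,-0.2],[0.01,0,0.0075,0,0,0,-0.2],[0.012,0,0.0075,0,0,0,-0.2],[0.012,0,0.0075,0,0,0,-0.2]],
  ],
)

```text
time: 17.62
tool_pos: [0.498, 0.033, -0.0006]
tcp_rot: [3.137, 0.175, -0.001]
wrist_force: [0.3, -0.3, 1.5]
width: 0.599
```

```bash
cat > plan2.py <<'E'
from h import *
s=readout.read_state();go(.4953,.0332,-.001,.11)
p=s['tool_pos'];a0=np.arctan2(*R.from_rotvec(s['tcp_rot']).as_matrix()[[1,0],0])
path=[]
c0=np.array([.5659,.041]);c1=np.array([.6365,.0678])
for t in np.linspace(0,1,11):
    w=.11+(.232-.11)*t;c=c0+(c1-c0)*t;q=c-.071*np.array([np.cos(w),np.sin(w)]);path.append((*q,-.001,w))
rows(path,p,a0)
snap('wrist','w15')
E
python3 plan2.py
```

```text
row [-0.0026 -0.0005  0.0004] [0.     0.0002 0.0005] t 17.62 pos [ 0.498   0.033  -0.0006] ang 0.11161490977829519 w 0.5992228892088378 F [ 0.3348 -0.2581  1.4715]
[-0.0026 -0.0005  0.0004] 0.0005
[ 0.0047 -0.0015  0.0004] -0.0034
[ 0.012  -0.0025  0.0004] -0.0073
[ 0.0194 -0.0035  0.0004] -0.0111
[ 0.0267 -0.0045  0.0004] -0.015
[ 0.0341 -0.0056  0.0004] -0.0189
[ 0.0415 -0.0066  0.0004] -0.0228
[ 0.0489 -0.0076  0.0004] -0.0267
[ 0.0562 -0.0086  0.0004] -0.0306
[ 0.0636 -0.0096  0.0004] -0.0344
[ 0.0711 -0.0106  0.0004] -0.0383
```

View pics/w15.png

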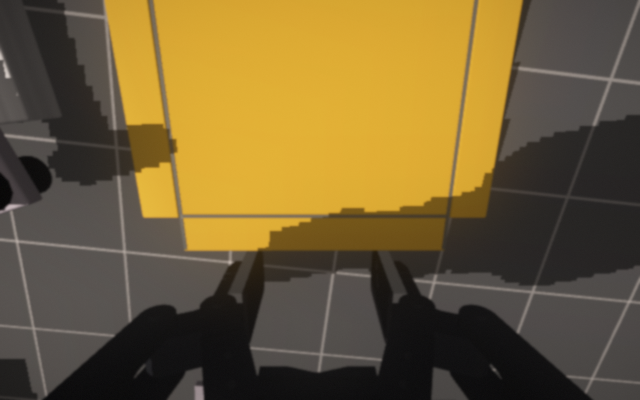

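Emit:
apply_moves(
  plan=[
    [[0.005,-0.001,0,0,0,-0.003,-0.2],[0.012,-0.002,0,0,0,-0.007,-0.2],[0.019,-0.003,0,0,0,-0.011,-0.2],[0.027,-0.004,0,0,0,-0.015,-0.2],[0.034,-0.006,0,0,0,-0.019,-0.2],[0.041,-0.007,0,0,0,-0.023,-0.2],[0.049,-0.008,0,0,0,-0.027,-0.2],[0.056,-0.009,0,0,0,-0.031,-0.2]],
  ],
)

```text
time: 18.33
tool_pos: [0.5524, 0.0484, -0.001]
tcp_rot: [3.124, 0.33, -0.002]
wrist_force: [-0.7, -0.1, 0.8]
width: 0.6
```

```bash
sed -i "s/'w15'/'w16'/" plan2.py; python3 plan2.py
```

```text
row [-0.059   0.0029  0.0001] [-0.      0.0004  0.0319] t 18.33 pos [ 0.5524  0.0484 -0.001 ] ang 0.21029829043255524 w 0.599922927595034 F [-0.7396 -0.1262  0.7997]
[-0.059   0.0029  0.    ] 0.0319
[-0.0516  0.0026  0.    ] 0.028
[-0.0442  0.0023  0.    ] 0.0242
[-0.0368  0.0021  0.    ] 0.0203
[-0.0294  0.0018  0.    ] 0.0164
[-0.022   0.0015  0.    ] 0.0125
[-0.0145  0.0012  0.    ] 0.0086
[-0.0071  0.0009  0.    ] 0.0047
[0.0004 0.0007 0.    ] 0.0009
[0.0078 0.0004 0.    ] -0.003
[0.0153 0.0001 0.    ] -0.0069
```

View pics/w16.png

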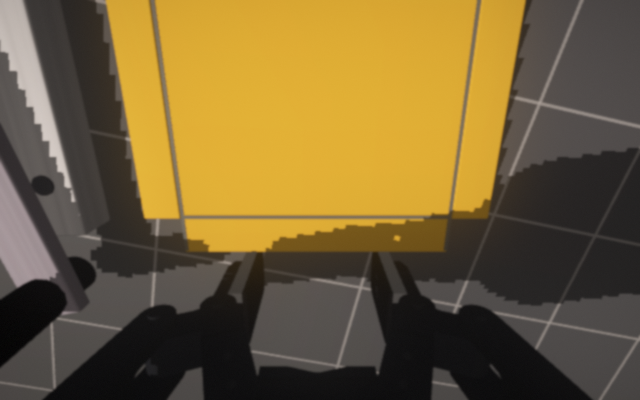

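Emit:
apply_moves(
  plan=[
    [[0.005,0,0,0,0,-0.003,-0.2],[0.01,0,0,0,0,-0.006,-0.2],[0.013,0,0,0,0,-0.007,-0.2],[0.015,0,0,0,0,-0.007,-0.2],[0.016,0,0,0,0,-0.007,-0.2],[0.017,0,0,0,0,-0.007,-0.2],[0.017,0,0,0,0,-0.007,-0.2],[0.017,0,0,0,0,-0.007,-0.2]],
  ],
)

```text
time: 19.05
tool_pos: [0.5676, 0.0516, -0.0011]
tcp_rot: [-3.121, -0.362, 0.004]
wrist_force: [-2.0, -0.7, 1.7]
width: 0.599
```

```bash
sed -i "s/'w16'/'w17'/" plan2.py; python3 plan2.py | head -1
```

```text
row [-0.0746  0.0013  0.0001] [-0.0001  0.0007  0.0384] t 19.05 pos [ 0.5676  0.0516 -0.0011] ang 0.23076271407687324 w 0.5991931510150865 F [-1.9788 -0.7159  1.6548]
```

Emit:
apply_moves(
  plan=[
    [[0.001,0,0,0,0,0,-0.2],[0.002,0,0,0,0,0,-0.2],[0.003,0,0,0,0,0,-0.2],[0.003,0,0,0,0,0,-0.2],[0.003,0,0,0,0,0,-0.2],[0.003,0,0,0,0,0,-0.2],[0.003,0,0,0,0,0,-0.2],[0.003,0,0,0,0,0,-0.2]],
  ],
)

```text
time: 19.77
tool_pos: [0.5677, 0.0517, -0.0014]
tcp_rot: [3.12, 0.362, -0.013]
wrist_force: [-9.4, -3.1, 7.7]
width: 0.598
```

```bash
sed -i "s/'w17'/'w18'/" plan2.py; python3 plan2.py | head -1
```

```text
row [-0.0747  0.0014  0.0002] [-0.0001  0.0026  0.0385] t 19.77 pos [ 0.5677  0.0517 -0.0014] ang 0.23109316801798774 w 0.5984569609804656 F [-9.3911 -3.0646  7.7427]
```

View pics/w18.png

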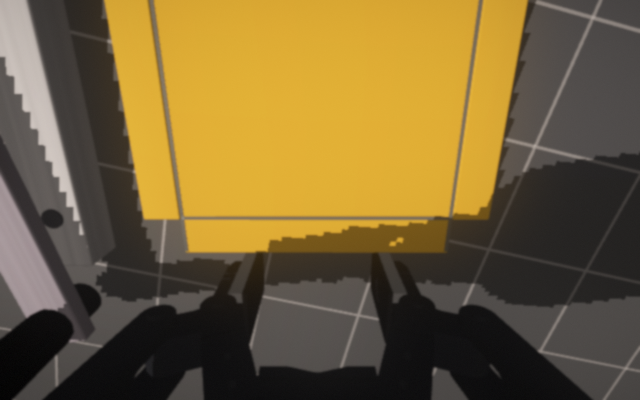

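Emit:
apply_moves(
  plan=[
    [[-0.006,0,-0.001,0,0,0,-0.2],[-0.02,0,-0.001,0,0,0,-0.2],[-0.03,0,-0.01,0,0,0,-0.2],[-0.03,0,-0.04,0,0,0,-0.2],[-0.03,0,-0.08,0,0,0,-0.2],[-0.03,0,-0.12,0,0,0,-0.2],[-0.03,0,-0.16,0,0,0,-0.2],[-0.03,0,-0.16,0,0,0,-0.2]],
  ],
)

```text
time: 20.48
tool_pos: [0.5491, 0.0459, 0.1693]
tcp_rot: [3.119, 0.362, 0.027]
wrist_force: [1.7, 0.3, 0.8]
width: 0.602
```

```bash
python3 -c "
from h import *
go(.661,-.05,.15,1.802)
snap('wrist','w19')"
```

```text
row [0.0866 0.1189 0.0211] [ 0.005  -0.0034 -0.5001] t 20.48 pos [0.5491 0.0459 0.1693] ang 0.23095906305163125 w 0.6019750638937722 F [1.7429 0.306  0.7637]
```

View pics/w19.png

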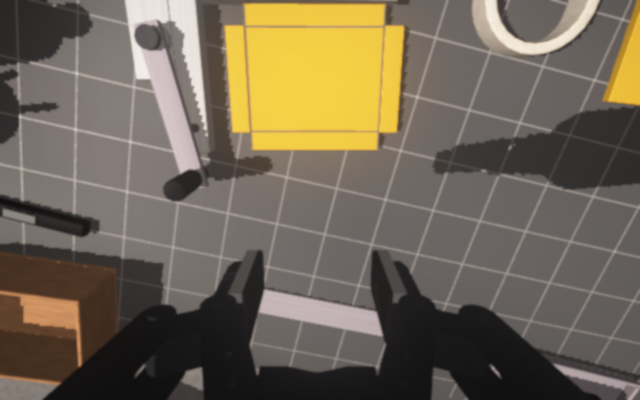

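Emit:
apply_moves(
  plan=[
    [[0.087,0.119,0.02,0.003,-0.002,-0.5,-0.2],[0.087,0.119,0.02,0.003,-0.002,-0.5,-0.2],[0.087,0.119,0.02,0.003,-0.002,-0.5,-0.2],[0.087,0.119,0.02,0.003,-0.002,-0.5,-0.2],[0.087,0.119,0.02,0.003,-0.002,-0.5,-0.2],[0.087,0.119,0.02,0.003,-0.002,-0.5,-0.2],[0.087,0.119,0.02,0.003,-0.002,-0.5,-0.2],[0.087,0.119,0.02,0.003,-0.002,-0.5,-0.2]],
  ],
)

```text
time: 21.2
tool_pos: [0.6537, -0.0507, 0.137]
tcp_rot: [-2.554, -1.817, 0.01]
wrist_force: [-1.0, -0.8, -0.3]
width: 0.601
```

```bash
python3 -c "
from h import *
go(.661,-.05,.15,1.802)"
```

```text
row [ 0.0031  0.0065 -0.0131] [-0.0031 -0.0005 -0.18  ] t 21.2 pos [ 0.6537 -0.0507  0.137 ] ang 1.236427932910332 w 0.6010818632000793 F [-0.9809 -0.8161 -0.2565]
```

Emit:
apply_moves(
  plan=[
    [[0.003,0.006,0,-0.003,0,-0.18,-0.2],[0.003,0.006,0,-0.003,0,-0.18,-0.2],[0.003,0.006,0,-0.003,0,-0.18,-0.2],[0.003,0.006,0,-0.003,0,-0.18,-0.2],[0.003,0.006,0,-0.003,0,-0.18,-0.2],[0.003,0.006,0,-0.003,0,-0.18,-0.2],[0.003,0.006,0,-0.003,0,-0.18,-0.2],[0.003,0.006,0,-0.003,0,-0.18,-0.2]],
  ],
)

```text
time: 21.87
tool_pos: [0.6604, -0.0496, 0.138]
tcp_rot: [-1.959, -2.455, -0.002]
wrist_force: [-0.4, 0.5, 0.3]
width: 0.599
```

```bash
python3 -c "
from h import *
go(.661,-.035,.02,1.802)
snap('wrist','w20')"
```

```text
row [0.0139 0.0038 0.1181] [ 0.0002 -0.0003 -0.0024] t 21.87 pos [ 0.6604 -0.0496  0.138 ] ang 1.794471227761362 w 0.5985183704399439 F [-0.4106  0.5192  0.275 ]
```

View pics/w20.png

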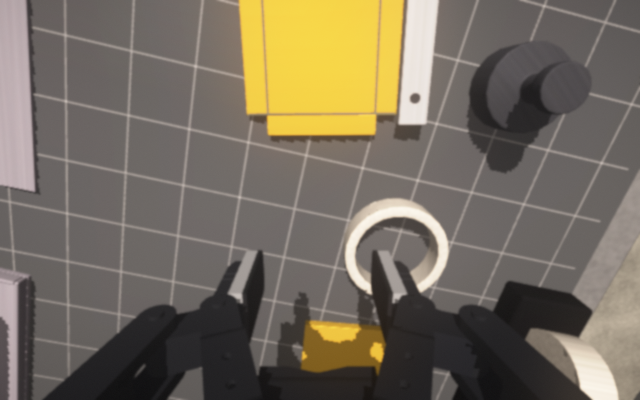

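```bash
python3 -c "
from h import *
s=ld('w20')
a=at('wrist',268,135,.006,s);b=at('wrist',375,135,.006,s);y=ang(a,b);m=(a+b)/2
print(a,b,np.linalg.norm(a-b),y,m)
n=np.array([-np.sin(y),np.cos(y),0])
for d in(.011,.03,.035): print(m-d*n)
t=[at('wrist',*p,.025,s) for p in((345,248),(397,199),(449,247))];print('tape',t)
"
```

```text
[ 0.611  -0.0146  0.006 ] [0.697  0.0048 0.006 ] 0.08820578541388716 0.22276851416329557 [ 0.654  -0.0049  0.006 ]
[ 0.6564 -0.0156  0.006 ]
[ 0.6606 -0.0342  0.006 ]
[ 0.6617 -0.039   0.006 ]
tape [array([ 0.6944, -0.0917,  0.025 ]), array([ 0.7249, -0.0394,  0.025 ]), array([ 0.7812, -0.0711,  0.025 ])]
```

Emit:
apply_moves(
  plan=[
    [[0.014,0.001,0.03,0,0,-0.002,-0.2],[0.014,0.001,0.06,0,0,-0.002,-0.2],[0.014,0.001,0.09,0,0,-0.002,-0.2],[0.014,0.001,0.11,0,0,-0.002,-0.2],[0.014,0.001,0.12,0,0,-0.002,-0.2],[0.014,0.001,0.12,0,0,-0.002,-0.2],[0.014,0.001,0.12,0,0,-0.002,-0.2],[0.014,0.001,0.12,0,0,-0.002,-0.2]],
  ],
)

```text
time: 22.58
tool_pos: [0.6603, -0.0359, 0.0207]
tcp_rot: [1.948, 2.461, 0.005]
wrist_force: [0.7, -0.2, -0.0]
width: 0.603
```

```bash
python3 -c "
from h import *
go(.658,-.035,-.001,1.802)
snap('wrist','w21')"
```

```text
row [ 0.0014 -0.0021  0.0217] [0.0014 0.0001 0.0001] t 22.58 pos [ 0.6603 -0.0359  0.0207] ang 1.80224754288429 w 0.6028567960240081 F [ 0.7186 -0.153  -0.0405]
```

View pics/w21.png

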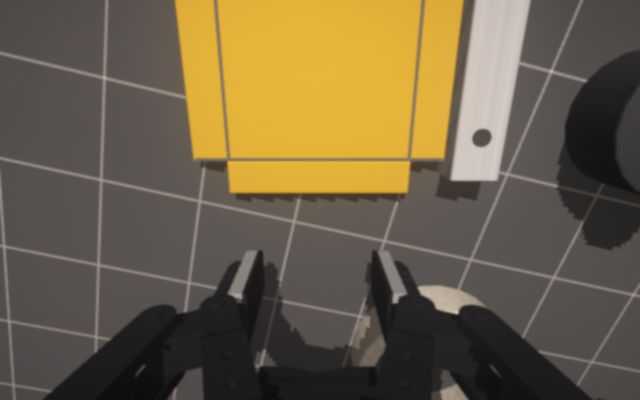

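Emit:
apply_moves(
  plan=[
    [[0,-0.002,0.008,0,0,0,-0.2],[0,-0.002,0.014,0,0,0,-0.2],[0,-0.002,0.018,0,0,0,-0.2],[0,-0.002,0.019,0,0,0,-0.2],[0,-0.002,0.019,0,0,0,-0.2],[0,-0.002,0.019,0,0,0,-0.2],[0,-0.002,0.019,0,0,0,-0.2],[0,-0.002,0.019,0,0,0,-0.2]],
  ],
)

```text
time: 23.3
tool_pos: [0.6569, -0.0361, 0.0001]
tcp_rot: [1.949, 2.463, 0.003]
wrist_force: [-0.1, -0.9, 0.0]
width: 0.6
```

```bash
python3 -c "
from h import *
go(.656,-.015,-.001,1.802)"
```

```text
row [0.0207 0.004  0.0011] [ 0.0005 -0.0002  0.0002] t 23.3 pos [ 0.6569 -0.0361  0.0001] ang 1.8026863196153626 w 0.5999212437182572 F [-0.0573 -0.8513  0.0132]
```

Emit:
apply_moves(
  plan=[
    [[0.008,0,0.001,0,0,0,-0.2],[0.016,0,0.001,0,0,0,-0.2],[0.021,0,0.001,0,0,0,-0.2],[0.025,0,0.001,0,0,0,-0.2],[0.03,0,0.001,0,0,0,-0.2],[0.034,0,0.001,0,0,0,-0.2],[0.037,0,0.001,0,0,0,-0.2],[0.037,0,0.001,0,0,0,-0.2]],
  ],
)

```text
time: 23.97
tool_pos: [0.6479, 0.0007, -0.0011]
tcp_rot: [-1.949, -2.464, -0.002]
wrist_force: [0.9, -0.0, 0.1]
width: 0.6
```

Emit:
apply_moves(
  plan=[
    [[0.001,0,0,0,0,0,-0.2],[0.002,0,0,0,0,0,-0.2],[0.003,0,0,0,0,0,-0.2],[0.004,0,0,0,0,0,-0.2],[0.005,0,0,0,0,0,-0.2],[0.006,0,0,0,0,0,-0.2],[0.006,0,0,0,0,0,-0.2],[0.006,0,0,0,0,0,-0.2]],
  ],
)

```text
time: 24.63
tool_pos: [0.6473, 0.0024, -0.0009]
tcp_rot: [1.947, 2.461, -0.002]
wrist_force: [0.4, -11.4, -0.3]
width: 0.606
```

```bash
python3 -c "
from h import *
go(.656,-.015,-.001,1.802)
s=snap('wrist','w22');d=s['tool_pos'][:2]-[.673,.174];y=.232;print(d@[np.cos(y),np.sin(y)],d@[-np.sin(y),np.cos(y)])"
```

```text
row [-0.0189  0.0045  0.0002] [0.0004 0.0011 0.0003] t 24.63 pos [ 0.6473  0.0024 -0.0009] ang 1.8029095323241051 w 0.6059042196644021 F [  0.4034 -11.4441  -0.2637]
-0.0645144402127104 -0.1611024755315284
```

View pics/w22.png

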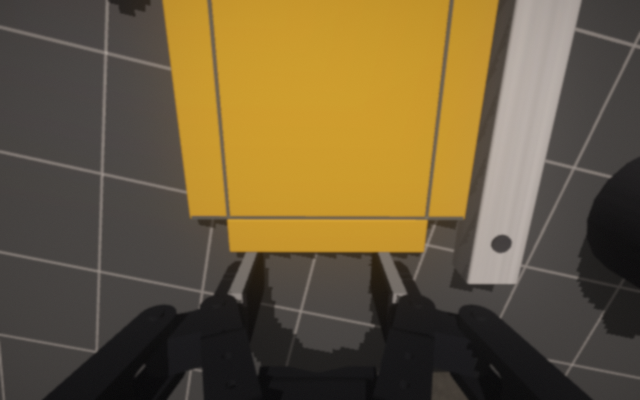

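Emit:
apply_moves(
  plan=[
    [[-0.006,0,0,0,0,0,-0.2],[-0.015,0,0,0,0,0,-0.2],[-0.024,0,-0.005,0,0,0,-0.2],[-0.024,0,-0.04,0,0,0,-0.2],[-0.024,0,-0.08,0,0,0,-0.2],[-0.024,0,-0.12,0,0,0,-0.2],[-0.024,0,-0.16,0,0,0,-0.2],[-0.024,0,-0.16,0,0,0,-0.2]],
  ],
)

```text
time: 25.35
tool_pos: [0.6587, -0.0185, 0.1705]
tcp_rot: [1.941, 2.452, 0.018]
wrist_force: [1.5, -0.4, 2.1]
width: 0.6
```

```bash
python3 -c "
from h import *
go(.656,-.015,-.001,1.802)
s=snap('wrist','w23')
cv2.imwrite('pics/w23c.png',cv2.resize(cv2.imread('pics/w23.png')[0:160,220:460],None,fx=3.3,fy=3.3,interpolation=cv2.INTER_CUBIC))"
```

```text
row [ 0.0047 -0.0049  0.1714] [0.0058 0.0013 0.0001] t 25.35 pos [ 0.6587 -0.0185  0.1705] ang 1.8023182449081279 w 0.5997548676237433 F [ 1.5027 -0.4006  2.0906]
```

View pics/w23c.png

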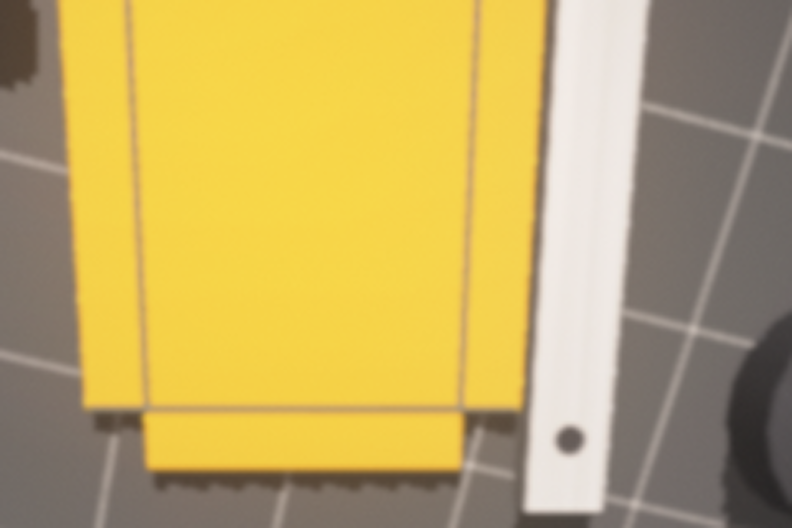

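```bash
python3 -c "
from h import *
s=ld('w23')
c=lambda u,v,z:at('wrist',220+u/3.3,v/3.3,z,s)
b0,b1=c(556,0,.018),c(524,512,.018);y=ang(b1,b0)-np.pi/2
xd=np.array([np.cos(y),np.sin(y),0])
e0,e1=c(546,2,.008),c(521,408,.008)
print(y,[(e-b1)@xd for e in(e0,e1)],ang(e1,e0)-np.pi/2,b1)
t0,t1=c(146,469,.006),c(462,469,.006);print(ang(t0,t1),np.linalg.norm(t1-t0),(b1-(t0+t1)/2)@np.array([-np.sin(y),np.cos(y),0]))
"
```

```text
0.22823124619096724 [np.float64(-0.0003518065186924704), np.float64(-0.0005311260923732574)] 0.2264055012789714 [0.7103 0.0177 0.018 ]
0.22794001823485263 0.08878721632416893 -0.009936286616874372
```

```bash
python3 -c "
from h import *
print('glue',at('top',218,172,.13),'pot',at('top',203,203,.1))
go(.533,.15,.17,.43)"
```

```text
glue [0.6159 0.3785 0.13  ] pot [0.5276 0.429  0.1   ]
row [ 0.1924 -0.082  -0.0049] [ 0.0043 -0.0023  0.4368] t 25.4 pos [ 0.657  -0.0184  0.1667] ang 1.80235010876216 w 0.5963820806684631 F [ 0.3077 -0.0757  0.1427]
```

Emit:
apply_moves(
  plan=[
    [[0.192,-0.082,0,0.002,-0.001,0.437,-0.2],[0.192,-0.082,0,0.002,-0.001,0.437,-0.2],[0.192,-0.082,0,0.002,-0.001,0.437,-0.2],[0.192,-0.082,0,0.002,-0.001,0.437,-0.2],[0.192,-0.082,0,0.002,-0.001,0.437,-0.2],[0.192,-0.082,0,0.002,-0.001,0.437,-0.2],[0.192,-0.082,0,0.002,-0.001,0.437,-0.2],[0.192,-0.082,0,0.002,-0.001,0.437,-0.2]],
  ],
)

```text
time: 26.07
tool_pos: [0.5267, 0.151, 0.1579]
tcp_rot: [-2.886, -1.235, 0.008]
wrist_force: [1.4, 0.3, -0.5]
width: 0.6
```

```bash
python3 -c "
from h import *
go(.533,.15,.16,.43)"
```

```text
row [ 0.0036  0.0052 -0.0021] [-0.001   0.0015  0.1206] t 26.07 pos [0.5267 0.151  0.1579] ang 0.8089054224844949 w 0.5996724247284629 F [ 1.4372  0.3411 -0.5384]
```

Emit:
apply_moves(
  plan=[
    [[0.003,0.005,0,0,0,0.12,-0.2],[0.003,0.005,0,0,0,0.12,-0.2],[0.003,0.005,0,0,0,0.12,-0.2],[0.003,0.005,0,0,0,0.12,-0.2],[0.003,0.005,0,0,0,0.12,-0.2],[0.003,0.005,0,0,0,0.12,-0.2],[0.003,0.005,0,0,0,0.12,-0.2],[0.003,0.005,0,0,0,0.12,-0.2]],
  ],
)

```text
time: 26.73
tool_pos: [0.5338, 0.1489, 0.1588]
tcp_rot: [-3.066, -0.681, 0.006]
wrist_force: [0.8, -0.0, -0.3]
width: 0.603
```

```bash
python3 -c "
from h import *
go(.533,.153,.1,.43)
s=snap('wrist','w24')"
```

```text
row [ 0.0012 -0.0039  0.0588] [-0.0006  0.0011  0.0023] t 26.73 pos [0.5338 0.1489 0.1588] ang 0.4372250223975385 w 0.6030366261111166 F [ 0.807  -0.01   -0.3017]
```

View pics/w24.png

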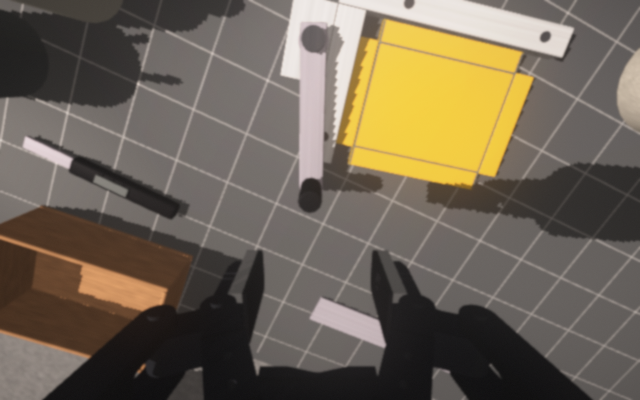

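```bash
python3 -c "
from h import *
s=ld('w24')
k=at('wrist',310.5,202,.07,s);p=at('wrist',313,39,.031,s);print(k,p,np.linalg.norm((k-p)[:2]),ang(k,p))
y=.23
P=np.array([.673,.174])+np.array([[np.cos(y),-np.sin(y)],[np.sin(y),np.cos(y)]])@[-.03,.035];print('pivot model',P,ang(k[:2],P),np.linalg.norm(k[:2]-P))
"
```

```text
[0.5324 0.154  0.07  ] [0.6371 0.2008 0.031 ] 0.11469576260281829 0.42122937455605497
pivot model [0.6358 0.2012] 0.42903064650673683 0.11367171013671912
```

Emit:
apply_moves(
  plan=[
    [[0.001,-0.005,0.02,0,0,0.004,-0.2],[0.001,-0.005,0.05,0,0,0.004,-0.2],[0.001,-0.005,0.08,0,0,0.004,-0.2],[0.001,-0.005,0.1,0,0,0.004,-0.2],[0.001,-0.005,0.115,0,0,0.004,-0.2],[0.001,-0.005,0.115,0,0,0.004,-0.2],[0.001,-0.005,0.115,0,0,0.004,-0.2],[0.001,-0.005,0.115,0,0,0.004,-0.2]],
  ],
)

```text
time: 27.45
tool_pos: [0.5332, 0.1542, 0.045]
tcp_rot: [-3.07, -0.66, 0.003]
wrist_force: [0.7, 0.3, -0.1]
width: 0.604
```

```bash
cat > plan3.py <<'E'
from h import *
import sys
s=readout.read_state()
P=np.array([.6368,.201]);p=s['tool_pos'];M=R.from_rotvec(s['tcp_rot']).as_matrix();a0=np.arctan2(M[1,0],M[0,0])
print(s['time'],p,a0,s['wrist_force'],s['width'],'th',ang(p[:2],P)-.23)
path=[]
for d in np.arange(1,9)*float(sys.argv[2]):
    w=ang(p[:2],P)+d;q=P-.115*np.array([np.cos(w),np.sin(w)]);path.append((*q,.043,w))
rows(path,p,a0)
snap('wrist',sys.argv[1])
E
python3 plan3.py w25 .05
```

```text
27.45 [0.5332 0.1542 0.045 ] 0.42364185248871533 [ 0.657   0.2663 -0.0898] 0.6043252290335906 th 0.19429153165963983
[-0.0012  0.0057  0.002 ] -0.0161
[-0.0008  0.0115  0.002 ] -0.032
[-0.      0.0172  0.002 ] -0.048
[0.001  0.0228 0.002 ] -0.0639
[0.0023 0.0284 0.002 ] -0.0798
[0.0038 0.034  0.002 ] -0.0957
[0.0057 0.0394 0.002 ] -0.1116
[0.0078 0.0448 0.002 ] -0.1275
```

View pics/w25.png

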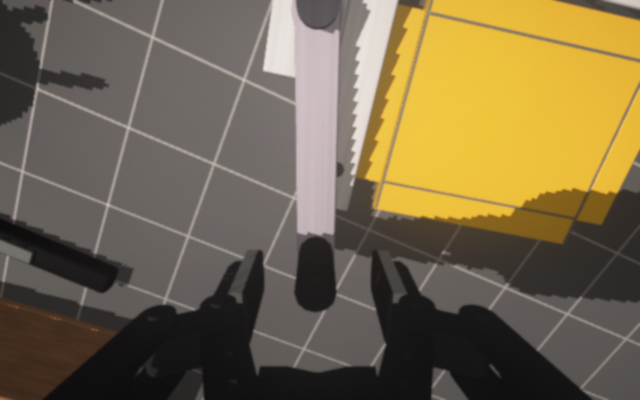

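Emit:
apply_moves(
  plan=[
    [[-0.001,0.006,0,0,0,-0.016,-0.2],[-0.001,0.011,0,0,0,-0.032,-0.2],[0,0.017,0,0,0,-0.048,-0.2],[0.001,0.023,0,0,0,-0.064,-0.2],[0.002,0.028,0,0,0,-0.08,-0.2],[0.004,0.034,0,0,0,-0.096,-0.2],[0.006,0.039,0,0,0,-0.112,-0.2],[0.008,0.045,0,0,0,-0.128,-0.2]],
  ],
)

```text
time: 28.17
tool_pos: [0.5595, 0.1164, 0.0458]
tcp_rot: [-2.875, -1.264, 0.001]
wrist_force: [0.8, 0.1, -0.0]
width: 0.602
```

```bash
python3 plan3.py w26 .05
```

```text
28.1667 [0.5595 0.1164 0.0458] 0.8281286481118939 [ 0.7865  0.107  -0.01  ] 0.602170471302353 th 0.6002925643290827
[-0.0003  0.0057  0.0028] -0.0166
[0.0002 0.0115 0.0028] -0.0325
[0.0009 0.0172 0.0028] -0.0484
[0.0019 0.0228 0.0028] -0.0644
[0.0032 0.0284 0.0028] -0.0803
[0.0048 0.034  0.0028] -0.0962
[0.0066 0.0394 0.0028] -0.1121
[0.0088 0.0448 0.0028] -0.128
```

View pics/w26.png

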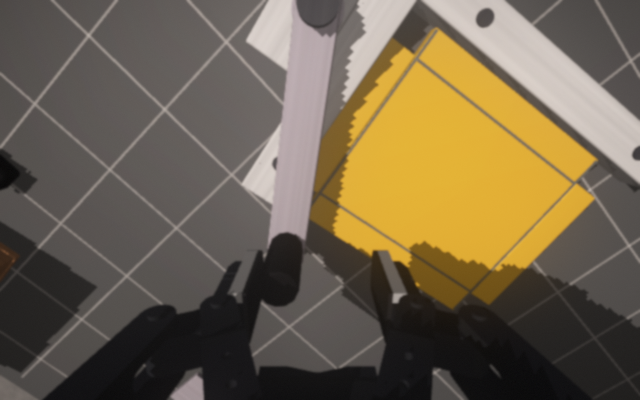

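Works: the trailing finger pushes the knob. Continue.

Emit:
apply_moves(
  plan=[
    [[0,0.006,0.001,0,0,-0.016,-0.2],[0,0.011,0.001,0,0,-0.032,-0.2],[0.001,0.017,0.001,0,0,-0.048,-0.2],[0.002,0.023,0.001,0,0,-0.064,-0.2],[0.003,0.028,0.001,0,0,-0.08,-0.2],[0.005,0.034,0.001,0,0,-0.096,-0.2],[0.007,0.039,0.001,0,0,-0.112,-0.2],[0.009,0.045,0.001,0,0,-0.128,-0.2]],
  ],
)

```text
time: 28.88
tool_pos: [0.5982, 0.0925, 0.0442]
tcp_rot: [-2.566, -1.81, 0.002]
wrist_force: [0.6, 0.2, -0.5]
width: 0.597
```

```bash
python3 plan3.py w27 .05
```

```text
28.8833 [0.5982 0.0925 0.0442] 1.2289984718885216 [ 0.612   0.1833 -0.5129] 0.5974967532867647 th 0.9985110008007578
[0.0003 0.0057 0.0012] -0.0158
[0.0007 0.0115 0.0012] -0.0317
[0.0014 0.0172 0.0012] -0.0476
[0.0024 0.0228 0.0012] -0.0635
[0.0037 0.0285 0.0012] -0.0794
[0.0053 0.034  0.0012] -0.0953
[0.0071 0.0394 0.0012] -0.1113
[0.0092 0.0448 0.0012] -0.1272
```

View pics/w27.png

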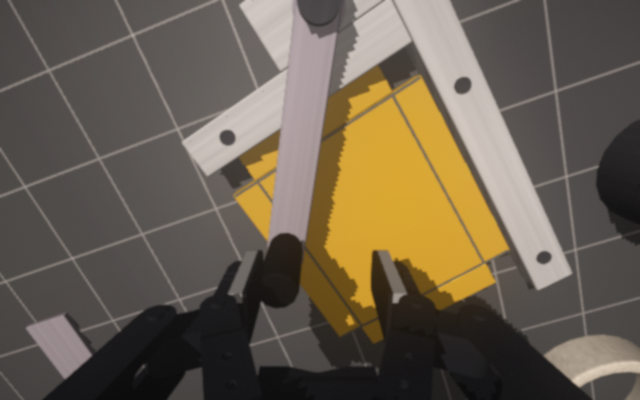

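Emit:
apply_moves(
  plan=[
    [[0,0.006,0,0,0,-0.016,-0.2],[0.001,0.011,0,0,0,-0.032,-0.2],[0.001,0.017,0,0,0,-0.048,-0.2],[0.002,0.023,0,0,0,-0.064,-0.2],[0.004,0.028,0,0,0,-0.08,-0.2],[0.005,0.034,0,0,0,-0.095,-0.2],[0.007,0.039,0,0,0,-0.111,-0.2],[0.008,0.042,0,0,0,-0.12,-0.2]],
  ],
)

```text
time: 29.6
tool_pos: [0.6405, 0.0859, 0.0438]
tcp_rot: [-2.182, -2.258, 0.002]
wrist_force: [-1.5, 0.2, -0.6]
width: 0.6
```

```bash
python3 plan3.py w28 .05
```

```text
29.6 [0.6405 0.0859 0.0438] 1.6048667766690743 [-1.4785  0.1878 -0.6394] 0.6002241204072969 th 1.3731723427438747
[0.0003 0.0057 0.0008] -0.0154
[0.0007 0.0115 0.0008] -0.0313
[0.0014 0.0172 0.0008] -0.0472
[0.0024 0.0229 0.0008] -0.0631
[0.0037 0.0285 0.0008] -0.079
[0.0052 0.034  0.0008] -0.095
[0.0071 0.0394 0.0008] -0.1109
[0.0091 0.0448 0.0008] -0.1268
```

View pics/w28.png

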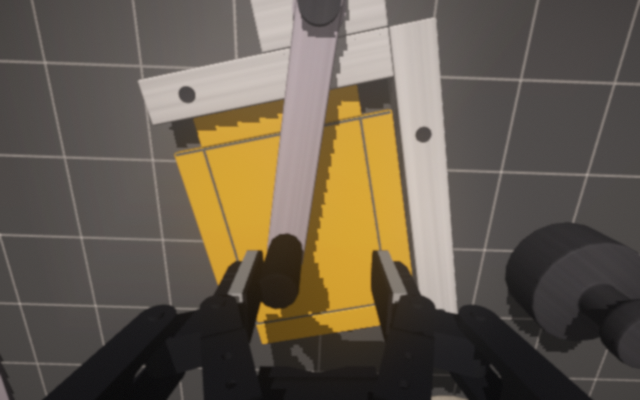

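Emit:
apply_moves(
  plan=[
    [[0,0.004,0,0,0,-0.01,-0.2],[0.001,0.008,0,0,0,-0.02,-0.2],[0.001,0.009,0,0,0,-0.024,-0.2],[0.001,0.009,0,0,0,-0.024,-0.2],[0.001,0.009,0,0,0,-0.024,-0.2],[0.001,0.009,0,0,0,-0.024,-0.2],[0.001,0.009,0,0,0,-0.024,-0.2],[0.001,0.009,0,0,0,-0.024,-0.2]],
  ],
)

```text
time: 30.32
tool_pos: [0.6485, 0.0871, 0.0426]
tcp_rot: [-2.096, -2.337, 0.003]
wrist_force: [1.1, 0.6, -0.5]
width: 0.6
```

Emit:
apply_moves(
  plan=[
    [[0,-0.006,0,0,0,0,-0.2],[0,-0.012,0,0,0,0,-0.2],[0,-0.012,-0.01,0,0,0,-0.2],[0,-0.012,-0.04,0,0,0,-0.2],[0,-0.012,-0.08,0,0,0,-0.2],[0,-0.012,-0.12,0,0,0,-0.2],[0,-0.012,-0.16,0,0,0,-0.2],[0,-0.012,-0.16,0,0,0,-0.2]],
  ],
)

```text
time: 30.98
tool_pos: [0.6427, 0.0863, 0.2146]
tcp_rot: [2.091, 2.332, 0.017]
wrist_force: [1.9, 0.5, 2.0]
width: 0.597
```

Emit:
apply_moves(
  plan=[
    [[-0.04,0,0,0,0,0,-0.2],[-0.08,0,0,0,0,0,-0.2],[-0.1,0,0,0,0,0,-0.2],[-0.1,0,0,0,0,0,-0.2],[-0.1,0,0,0,0,0,-0.2],[-0.1,0,0,0,0,0,-0.2],[-0.1,0,0,0,0,0,-0.2],[-0.1,0,0,0,0,0,-0.2]],
  ],
)

```text
time: 31.65
tool_pos: [0.6478, -0.0124, 0.2025]
tcp_rot: [-2.093, -2.339, 0.004]
wrist_force: [-0.6, -0.1, -0.2]
width: 0.601
```

```bash
python3 plan3.py w29 .05|head -1; python3 -c "
from h import *
snap('top','t29');snap('side','s29')"
```

```text
31.65 [ 0.6478 -0.0124  0.2025] 1.681429111518624 [-0.5964 -0.1012 -0.187 ] 0.6009615706320961 th 1.3923383969638197
```

View pics/w29.png

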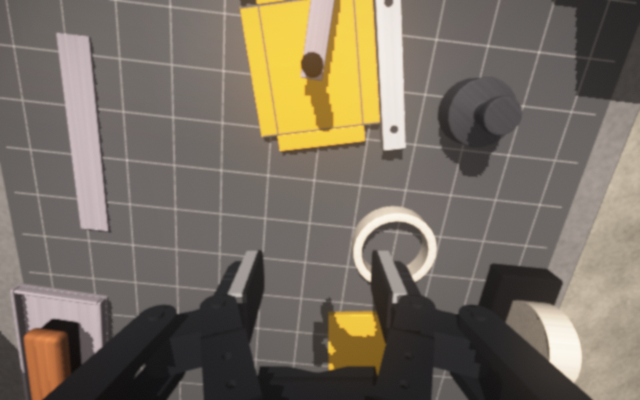

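View pics/s29.png

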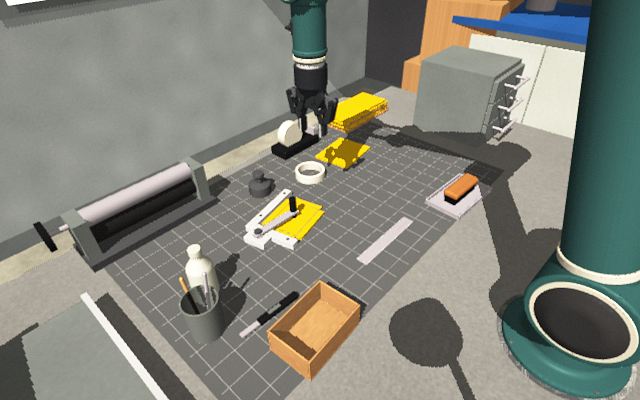

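View pics/t29.png

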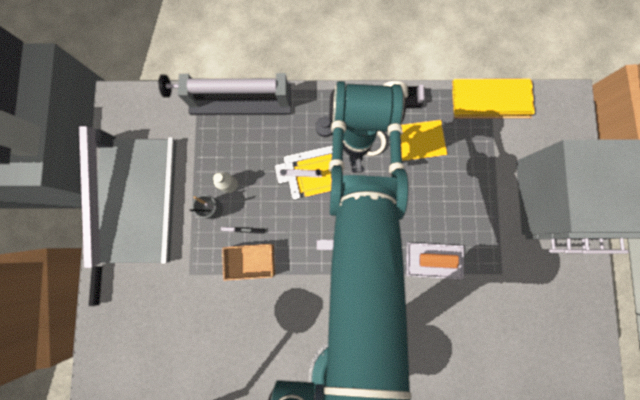

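```bash
python3 -c "
from h import *
s=ld('w29')
c=lambda u,v,z:at('wrist',u,v,z,s)
k=c(312,66,.07);print('keeper',ang(k[:2],np.array([.6368,.201]))-.23,k)
cv2.imwrite('pics/w29c.png',cv2.resize(cv2.imread('pics/w29.png')[0:160,220:420],None,fx=3.75,fy=3.75,interpolation=cv2.INTER_CUBIC))"
```

```text
keeper 1.3041812287827312 [0.6325 0.0844 0.07  ]
```

View pics/w29c.png

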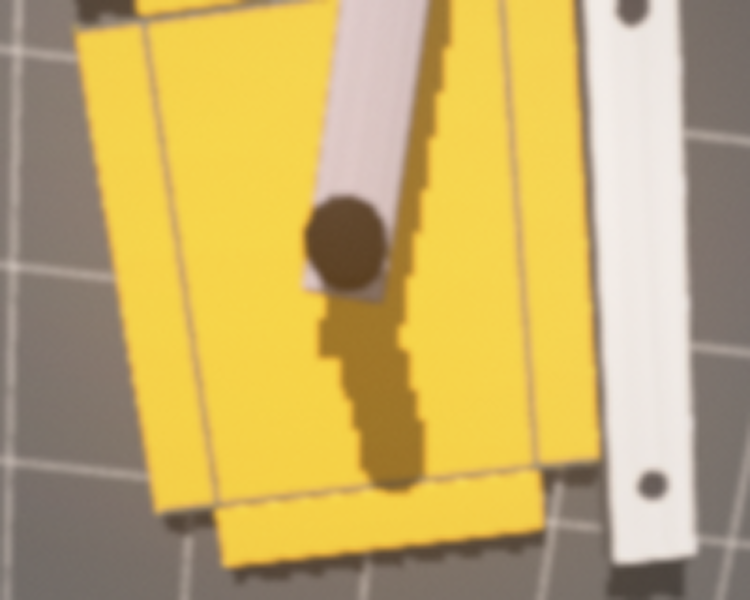

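```bash
python3 -c "
from h import *
s=ld('w29')
c=lambda u,v,z:at('wrist',220+u/3.75,v/3.75,z,s)
b0,b1=c(585,0,.018),c(612,562,.018);y=ang(b1,b0)-np.pi/2;xd=np.array([np.cos(y),np.sin(y),0])
e0,e1=c(574,2,.008),c(600,460,.008);print(y,[(e-b1)@xd for e in(e0,e1)],ang(e1,e0)-np.pi/2)
t0,t1=c(224,566,.006),c(544,530,.006);print(ang(t0,t1),np.linalg.norm(t1-t0),(b1-(t0+t1)/2)@np.array([-np.sin(y),np.cos(y),0]))
bot.finish_job();print(readout.read_state()['time'])
"
```

```text
0.21981239482467907 [np.float64(-0.0008577893008165071), np.float64(-9.75584138708853e-05)] 0.22684455008466076
0.22256400812716023 0.08825396718670465 -0.008353100048939726
the job is handed in; nothing more can be done
the job is handed in; nothing more can be done
```

The job is handed in at about 32 s of robot time, and my last checks show all three steps met. No verdict was reported.

**What I did**
- **Brush:** I gripped it across its back, lifted it out of the stop and set it bristles down in the tray.
- **Blank:** I slid the notched blank with two spread fingertips, first on its short edge, then on its near long edge into the back bar, then on the short edge again into the side bar. Both bars were felt as a resistance of about 10 N.
- **Keeper:** I held the knob loosely between the open fingers, walked it round its arc to the end stop, backed off and lifted clear.

**Last checks**
- **Brush:** it lay about 4 mm from the tray centre when measured after release. The last side picture still shows it lying in the tray.
- **Gap to the back bar:** less than 1 mm, with the blank within 0.01 rad of square.
- **Gap to the side bar:** 0 mm in one view and 1.6 mm in the later one. The two disagree slightly but both are within 4 mm.
- **Keeper angle:** about 1.30 rad.
- **Robot and other things:** the robot was clear of everything at about 0.2 m height. The last pictures show no other object out of place, but I judged that by eye and did not measure it.

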